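# Clear and refill the laundry-tablet dispenser and snap its covers shut

## Robot

A 6-joint arm with a two-finger parallel gripper is mounted at the origin on the work surface. World frame = base frame: x ahead of the robot, y to its left, z up, the work surface at z = 0. Lengths are in mm, angles in rad, forces in N, time in s.
With the tool pointing down it reaches from about 350 to 850 mm from the base axis. Payload 8.1 kg.
Tool frame: the origin (TCP) lies at the very end of the fingers, on their centre line; the grasp point (between the pads) lies bot.grip_point_offset behind it (bot.grip_point_offset is the distance from the TCP to the grasp point, in mm); z points along the fingers, y is the line along which they close (so a half turn about z gives the same grasp; the last joint's range is limited). The gripper opens to 93 mm and grips with 3 to 60 N. Pads are 15 mm wide; open, the fingers measure 128 mm over their backs; the gripper's body (75 mm by 188 mm) begins 65 mm behind the grasp point.
Start: joints at [1.116, 0.13, 1.488, -0, 1.523, -0.085], TCP at [216.836, 559.453, 218.635] pointing down, gripper open.
Joint ranges: [-2.96, 2.96], [-0.89, 2.26], [0.02, 2.5], [-1.34, 4.48], [0, 2.73], [-2.66, 2.66]. Speed limits (rad/s): [2.39, 2.39, 2.79, 3.14, 3.14, 3.14].

## Interface

Orientations are given as a unit quaternion [x, y, z, w].
In Python, from cell import telemetry, imaging, bot, models gives the robot as it stands.
- The arm moves only by the shell command python3 -m crank 'ROWS'. ROWS is JSON, one flat list of numbers, 7 for each row, row after row: the opening, from -1 (shut) to 1 (fully open), then the shift along the tool's x, y, z in units of 0.25 m (1.0 is 0.25 m), then the turn, a rotation vector about the tool's x, y, z in units of 90 degrees (1.0 is 90 degrees). In form: [fingers, dx, dy, dz, ax, ay, az, fingers, dx, dy, dz, ax, ay, az, ...]. A call has 1 to 12 rows; each row is the pose to reach, as a shift and turn from the pose commanded when the call began, along the tool's axes at that moment; what a row does not reach only later rows make up. A row lasts 1/8 s, in which the tool goes at most 62.5 mm and 10.7 degrees, less where a joint would pass 70% of its speed; a pose out of reach is approached as far as the arm can. A call with a number of a shift or a turn outside -1 to 1 is refused whole. A call with a gripper value outside its range is refused whole. The fingers move at their own pace and stop on an object; the grip force is fixed at half the most. Time passes only in rows, so rows that repeat a pose let the fingers close. It gives the time, the measured TCP pose, the force, the opening and the grip force at its end, in the units of the state.
- telemetry.get_state(): the state, without advancing time (a new reading comes with each control period).
- imaging.camera(name): name is "scene" or "top" or "wrist"; returns (picture, depth): 480x640x3 uint8, red, green, blue; 480x640 float32, mm along the optical axis (not along the pixel's ray), 0 where there is no reading.
- imaging.camera_info(name): a dict with "camera_matrix" (3x3 intrinsics, pixels), "T" (4x4, takes a point from camera to world coordinates). Camera axes: x right, y down, z forward; pixel columns grow to the right and rows downward; lengths in mm; the calibration is good to about 2 mm. A picture is of the moment at which its call begins: read the wrist's pose just before it. camera_info takes no time and is no camera call; for the wrist camera it gives the pose at the moment of the call.
- bot.hand_in(): hands the job in; it is judged then, once.
Trained networks look in the newest picture that a camera, given by its name, has taken for a name from the list of things; names that differ only in an ending like _2 or _b are one class to them, and where a whole thing is asked for, a point or a joint stands for the part that bears it (a point fixed in the world has none). Each returns a list of dicts, best first, with "conf" (0 to 1); they miss things now and then, are a little off and sometimes report something else, mostly with a low value. They report only what shows in the picture. A call takes as long as a camera call.
- models.boxes_of(camera, label): "xy" ([column, row] in pixels, amid what is visible of it).
- models.landmark_of(camera, label): "xy" ([column, row] in pixels: a listed point, or the origin of a listed thing).
The state is a dict: "time": time; "joint_pos": joint angles; "qd": joint speeds; "joint_torque": joint torques, N m; "tcp_pos": TCP position; "eef_rot": TCP orientation; "force": force on the tool from outside, world axes, zero at the start; "torque": the same for the moment, N m; "opening": opening from 0.0 (shut) to 1.0 (fully open); "gripper_force": force on a finger pad.
Only numpy, scipy, OpenCV 4.12 (cv2) and the standard library are available. Lean on these libraries where they do the work, as an engineer would, in place of code of your own. Each camera call takes 0.05 s, during which the arm holds its last target. There are 200 camera calls.

## Task

Clear the spoilt dark tablets out of the dispenser into the grey waste tub, and put each fresh tablet from the worktop into the bay marked with a tag of its own colour, flat on the floor of the bay with its coloured side still up. Then press the cover of every bay with a fresh tablet down until its catch snaps and holds it fully shut, but leave the covers of the empty bays standing open, so that one can see what must be bought. Leave the bottle and the jar where they stand.

Things in the scene. Friction and masses are not known exactly. Their poses are not given: they have to be found in the camera images.
- dispenser: fixed white tray, base 122 x 420 x 6 mm. Origin on the worktop amid the row of five bays (0 to 4 from -y to +y, at y = -168, -84, 0, 84, 168 mm). -x faces the robot; base reaches 77 mm to -x, 45 mm to +x. Each bay: a pocket 60 x 60 mm, centred at x = 0, floor at z = 6 mm, ledges round it up to z = 14 mm. At x = -57 to -42 mm a black sprung catch 30 mm high
- cover0 (a joint): hinge angle of the cover of bay 0, rad, 0 shut, 2.0 wide open. All five covers are alike: pale blue-grey cap 76 x 76 mm, 22 mm high outside, 18 inside. Hinge line along y, 38 mm to +x of the bay's centre, at z = 16 mm. Grey press patch centred 62 mm from the hinge line, 38 mm above the worktop when shut
- cover1 (a joint): hinge angle of the cover of bay 1, rad, 0 shut, 2.0 wide open. All five covers are alike: at the start they stand open, outer face to +x, leaning back on their stop at 2.0; pushed below about 1.3 they fall slowly and stop at about 0.12 to 0.15 on top of the black catch, not yet held
- cover2 (a joint): hinge angle of the cover of bay 2, rad, 0 shut, 2.0 wide open. All five covers are alike: from there, resting on the catch, 6 to 12 N on the grey patch snaps the cover under the catch, which holds it below 0.03. Pressing harder does no harm; the hinge is nearly free otherwise
- cover3 (a joint): hinge angle of the cover of bay 3, rad, 0 shut, 2.0 wide open. All five covers are alike: see covers 0 to 2
- cover4 (a joint): hinge angle of the cover of bay 4, rad, 0 shut, 2.0 wide open. All five covers are alike: see covers 0 to 2
- tag_white: white tag, 14 x 44 x 3 mm, fixed flat on the dispenser's front strip, 66.5 mm to -x of the centre of the bay that it marks; origin at the centre of its underside, 6 mm above the worktop
- tag_blue: blue tag, 14 x 44 x 3 mm, fixed flat on the dispenser's front strip, 66.5 mm to -x of the centre of the bay that it marks; origin at the centre of its underside, 6 mm above the worktop
- tag_green: green tag, 14 x 44 x 3 mm, fixed flat on the dispenser's front strip, 66.5 mm to -x of the centre of the bay that it marks; origin at the centre of its underside, 6 mm above the worktop
- tag_yellow: yellow tag, 14 x 44 x 3 mm, fixed flat on the dispenser's front strip, 66.5 mm to -x of the centre of the bay that it marks; origin at the centre of its underside, 6 mm above the worktop
- tag_red: red tag, 14 x 44 x 3 mm, fixed flat on the dispenser's front strip, 66.5 mm to -x of the centre of the bay that it marks; origin at the centre of its underside, 6 mm above the worktop
- tablet_white: hard pressed laundry tablet, all white, 44 mm (x) by 32 mm (y) by 24 mm high, 25 to 50 g, lying flat on the worktop in front of the dispenser; origin at the centre of its underside. May be absent
- tablet_blue: hard pressed laundry tablet, blue upper half on a white lower half, 44 mm (x) by 32 mm (y) by 24 mm high, 25 to 50 g, lying flat on the worktop in front of the dispenser; origin at the centre of its underside. May be absent
- tablet_green: hard pressed laundry tablet, green upper half on a white lower half, 44 mm (x) by 32 mm (y) by 24 mm high, 25 to 50 g, lying flat on the worktop in front of the dispenser; origin at the centre of its underside. May be absent
- tablet_yellow: hard pressed laundry tablet, yellow upper half on a white lower half, 44 mm (x) by 32 mm (y) by 24 mm high, 25 to 50 g, lying flat on the worktop in front of the dispenser; origin at the centre of its underside. May be absent
- tablet_red: hard pressed laundry tablet, red upper half on a white lower half, 44 mm (x) by 32 mm (y) by 24 mm high, 25 to 50 g, lying flat on the worktop in front of the dispenser; origin at the centre of its underside. May be absent
- softener: bystander: white bottle, 64 mm across, 170 mm tall; origin at the centre of its underside
- powder_jar: bystander: jar with a green cap, 76 mm across, 100 mm tall; origin at the centre of its underside
- old0: spoilt old tablet, dark brown-grey all over, 44 x 32 x 24 mm, 25 to 50 g, lying flat in bay 0 at the start if present; origin at the centre of its underside, x along the 44 mm. May be absent
- old1: spoilt old tablet, dark brown-grey all over, 44 x 32 x 24 mm, 25 to 50 g, lying flat in bay 1 at the start if present; origin at the centre of its underside, x along the 44 mm. May be absent
- old2: spoilt old tablet, dark brown-grey all over, 44 x 32 x 24 mm, 25 to 50 g, lying flat in bay 2 at the start if present; origin at the centre of its underside, x along the 44 mm. May be absent
- old3: spoilt old tablet, dark brown-grey all over, 44 x 32 x 24 mm, 25 to 50 g, lying flat in bay 3 at the start if present; origin at the centre of its underside, x along the 44 mm. May be absent
- old4: spoilt old tablet, dark brown-grey all over, 44 x 32 x 24 mm, 25 to 50 g, lying flat in bay 4 at the start if present; origin at the centre of its underside, x along the 44 mm. May be absent
- tub: fixed open grey waste tub, 140 x 140 x 60 mm, walls 4 mm; origin at the centre of its underside on the worktop

How it is judged (in metres and radians):
At the end, for the whole second after the job is handed in: All dark tablets present are in the tub; each fresh one rests flat (0.2 rad), upright, in the bay with its colour of tag (within 18 mm in x, 20 in y of its centre, 6 mm of its floor); covers of bays holding a tablet are shut (below 0.06 rad), those of empty bays open (above 1.2) (((y of tag_white in the frame of dispenser between -0.198 and -0.138 m and (x of tablet_white in the frame of dispenser between -0.018 and 0.018 m and y of tablet_white in the frame of dispenser between -0.188 and -0.148 m and z of tablet_white in the frame of dispenser below 0.012 m and angle between tablet_white's own z axis and vertical below 0.2 rad)) or (y of tag_white in the frame of dispenser between -0.114 and -0.054 m and (x of tablet_white in the frame of dispenser between -0.018 and 0.018 m and y of tablet_white in the frame of dispenser between -0.104 and -0.064 m and z of tablet_white in the frame of dispenser below 0.012 m and angle between tablet_white's own z axis and vertical below 0.2 rad)) or (y of tag_white in the frame of dispenser between -0.03 and 0.03 m and (x of tablet_white in the frame of dispenser between -0.018 and 0.018 m and y of tablet_white in the frame of dispenser between -0.02 and 0.02 m and z of tablet_white in the frame of dispenser below 0.012 m and angle between tablet_white's own z axis and vertical below 0.2 rad)) or (y of tag_white in the frame of dispenser between 0.054 and 0.114 m and (x of tablet_white in the frame of dispenser between -0.018 and 0.018 m and y of tablet_white in the frame of dispenser between 0.064 and 0.104 m and z of tablet_white in the frame of dispenser below 0.012 m and angle between tablet_white's own z axis and vertical below 0.2 rad)) or (y of tag_white in the frame of dispenser between 0.138 and 0.198 m and (x of tablet_white in the frame of dispenser between -0.018 and 0.018 m and y of tablet_white in the frame of dispenser between 0.148 and 0.188 m and z of tablet_white in the frame of dispenser below 0.012 m and angle between tablet_white's own z axis and vertical below 0.2 rad))) and linear speed of each of tablet_white, tablet_blue, tablet_green, tablet_yellow, tablet_red, old0, old1, old2, old3, old4 below 0.03 m/s and ((y of tag_blue in the frame of dispenser between -0.198 and -0.138 m and (x of tablet_blue in the frame of dispenser between -0.018 and 0.018 m and y of tablet_blue in the frame of dispenser between -0.188 and -0.148 m and z of tablet_blue in the frame of dispenser below 0.012 m and angle between tablet_blue's own z axis and vertical below 0.2 rad)) or (y of tag_blue in the frame of dispenser between -0.114 and -0.054 m and (x of tablet_blue in the frame of dispenser between -0.018 and 0.018 m and y of tablet_blue in the frame of dispenser between -0.104 and -0.064 m and z of tablet_blue in the frame of dispenser below 0.012 m and angle between tablet_blue's own z axis and vertical below 0.2 rad)) or (y of tag_blue in the frame of dispenser between -0.03 and 0.03 m and (x of tablet_blue in the frame of dispenser between -0.018 and 0.018 m and y of tablet_blue in the frame of dispenser between -0.02 and 0.02 m and z of tablet_blue in the frame of dispenser below 0.012 m and angle between tablet_blue's own z axis and vertical below 0.2 rad)) or (y of tag_blue in the frame of dispenser between 0.054 and 0.114 m and (x of tablet_blue in the frame of dispenser between -0.018 and 0.018 m and y of tablet_blue in the frame of dispenser between 0.064 and 0.104 m and z of tablet_blue in the frame of dispenser below 0.012 m and angle between tablet_blue's own z axis and vertical below 0.2 rad)) or (y of tag_blue in the frame of dispenser between 0.138 and 0.198 m and (x of tablet_blue in the frame of dispenser between -0.018 and 0.018 m and y of tablet_blue in the frame of dispenser between 0.148 and 0.188 m and z of tablet_blue in the frame of dispenser below 0.012 m and angle between tablet_blue's own z axis and vertical below 0.2 rad))) and ((y of tag_green in the frame of dispenser between -0.198 and -0.138 m and (x of tablet_green in the frame of dispenser between -0.018 and 0.018 m and y of tablet_green in the frame of dispenser between -0.188 and -0.148 m and z of tablet_green in the frame of dispenser below 0.012 m and angle between tablet_green's own z axis and vertical below 0.2 rad)) or (y of tag_green in the frame of dispenser between -0.114 and -0.054 m and (x of tablet_green in the frame of dispenser between -0.018 and 0.018 m and y of tablet_green in the frame of dispenser between -0.104 and -0.064 m and z of tablet_green in the frame of dispenser below 0.012 m and angle between tablet_green's own z axis and vertical below 0.2 rad)) or (y of tag_green in the frame of dispenser between -0.03 and 0.03 m and (x of tablet_green in the frame of dispenser between -0.018 and 0.018 m and y of tablet_green in the frame of dispenser between -0.02 and 0.02 m and z of tablet_green in the frame of dispenser below 0.012 m and angle between tablet_green's own z axis and vertical below 0.2 rad)) or (y of tag_green in the frame of dispenser between 0.054 and 0.114 m and (x of tablet_green in the frame of dispenser between -0.018 and 0.018 m and y of tablet_green in the frame of dispenser between 0.064 and 0.104 m and z of tablet_green in the frame of dispenser below 0.012 m and angle between tablet_green's own z axis and vertical below 0.2 rad)) or (y of tag_green in the frame of dispenser between 0.138 and 0.198 m and (x of tablet_green in the frame of dispenser between -0.018 and 0.018 m and y of tablet_green in the frame of dispenser between 0.148 and 0.188 m and z of tablet_green in the frame of dispenser below 0.012 m and angle between tablet_green's own z axis and vertical below 0.2 rad))) and ((y of tag_yellow in the frame of dispenser between -0.198 and -0.138 m and (x of tablet_yellow in the frame of dispenser between -0.018 and 0.018 m and y of tablet_yellow in the frame of dispenser between -0.188 and -0.148 m and z of tablet_yellow in the frame of dispenser below 0.012 m and angle between tablet_yellow's own z axis and vertical below 0.2 rad)) or (y of tag_yellow in the frame of dispenser between -0.114 and -0.054 m and (x of tablet_yellow in the frame of dispenser between -0.018 and 0.018 m and y of tablet_yellow in the frame of dispenser between -0.104 and -0.064 m and z of tablet_yellow in the frame of dispenser below 0.012 m and angle between tablet_yellow's own z axis and vertical below 0.2 rad)) or (y of tag_yellow in the frame of dispenser between -0.03 and 0.03 m and (x of tablet_yellow in the frame of dispenser between -0.018 and 0.018 m and y of tablet_yellow in the frame of dispenser between -0.02 and 0.02 m and z of tablet_yellow in the frame of dispenser below 0.012 m and angle between tablet_yellow's own z axis and vertical below 0.2 rad)) or (y of tag_yellow in the frame of dispenser between 0.054 and 0.114 m and (x of tablet_yellow in the frame of dispenser between -0.018 and 0.018 m and y of tablet_yellow in the frame of dispenser between 0.064 and 0.104 m and z of tablet_yellow in the frame of dispenser below 0.012 m and angle between tablet_yellow's own z axis and vertical below 0.2 rad)) or (y of tag_yellow in the frame of dispenser between 0.138 and 0.198 m and (x of tablet_yellow in the frame of dispenser between -0.018 and 0.018 m and y of tablet_yellow in the frame of dispenser between 0.148 and 0.188 m and z of tablet_yellow in the frame of dispenser below 0.012 m and angle between tablet_yellow's own z axis and vertical below 0.2 rad))) and ((y of tag_red in the frame of dispenser between -0.198 and -0.138 m and (x of tablet_red in the frame of dispenser between -0.018 and 0.018 m and y of tablet_red in the frame of dispenser between -0.188 and -0.148 m and z of tablet_red in the frame of dispenser below 0.012 m and angle between tablet_red's own z axis and vertical below 0.2 rad)) or (y of tag_red in the frame of dispenser between -0.114 and -0.054 m and (x of tablet_red in the frame of dispenser between -0.018 and 0.018 m and y of tablet_red in the frame of dispenser between -0.104 and -0.064 m and z of tablet_red in the frame of dispenser below 0.012 m and angle between tablet_red's own z axis and vertical below 0.2 rad)) or (y of tag_red in the frame of dispenser between -0.03 and 0.03 m and (x of tablet_red in the frame of dispenser between -0.018 and 0.018 m and y of tablet_red in the frame of dispenser between -0.02 and 0.02 m and z of tablet_red in the frame of dispenser below 0.012 m and angle between tablet_red's own z axis and vertical below 0.2 rad)) or (y of tag_red in the frame of dispenser between 0.054 and 0.114 m and (x of tablet_red in the frame of dispenser between -0.018 and 0.018 m and y of tablet_red in the frame of dispenser between 0.064 and 0.104 m and z of tablet_red in the frame of dispenser below 0.012 m and angle between tablet_red's own z axis and vertical below 0.2 rad)) or (y of tag_red in the frame of dispenser between 0.138 and 0.198 m and (x of tablet_red in the frame of dispenser between -0.018 and 0.018 m and y of tablet_red in the frame of dispenser between 0.148 and 0.188 m and z of tablet_red in the frame of dispenser below 0.012 m and angle between tablet_red's own z axis and vertical below 0.2 rad))) and ((value of joint cover0 below 0.06 rad and ((x of tablet_white in the frame of dispenser between -0.04 and 0.04 m and y of tablet_white in the frame of dispenser between -0.208 and -0.128 m) or (x of tablet_blue in the frame of dispenser between -0.04 and 0.04 m and y of tablet_blue in the frame of dispenser between -0.208 and -0.128 m) or (x of tablet_green in the frame of dispenser between -0.04 and 0.04 m and y of tablet_green in the frame of dispenser between -0.208 and -0.128 m) or (x of tablet_yellow in the frame of dispenser between -0.04 and 0.04 m and y of tablet_yellow in the frame of dispenser between -0.208 and -0.128 m) or (x of tablet_red in the frame of dispenser between -0.04 and 0.04 m and y of tablet_red in the frame of dispenser between -0.208 and -0.128 m))) or (value of joint cover0 above 1.2 rad and not (x of tablet_white in the frame of dispenser between -0.04 and 0.04 m and y of tablet_white in the frame of dispenser between -0.208 and -0.128 m) and not (x of tablet_blue in the frame of dispenser between -0.04 and 0.04 m and y of tablet_blue in the frame of dispenser between -0.208 and -0.128 m) and not (x of tablet_green in the frame of dispenser between -0.04 and 0.04 m and y of tablet_green in the frame of dispenser between -0.208 and -0.128 m) and not (x of tablet_yellow in the frame of dispenser between -0.04 and 0.04 m and y of tablet_yellow in the frame of dispenser between -0.208 and -0.128 m) and not (x of tablet_red in the frame of dispenser between -0.04 and 0.04 m and y of tablet_red in the frame of dispenser between -0.208 and -0.128 m))) and ((value of joint cover1 below 0.06 rad and ((x of tablet_white in the frame of dispenser between -0.04 and 0.04 m and y of tablet_white in the frame of dispenser between -0.124 and -0.044 m) or (x of tablet_blue in the frame of dispenser between -0.04 and 0.04 m and y of tablet_blue in the frame of dispenser between -0.124 and -0.044 m) or (x of tablet_green in the frame of dispenser between -0.04 and 0.04 m and y of tablet_green in the frame of dispenser between -0.124 and -0.044 m) or (x of tablet_yellow in the frame of dispenser between -0.04 and 0.04 m and y of tablet_yellow in the frame of dispenser between -0.124 and -0.044 m) or (x of tablet_red in the frame of dispenser between -0.04 and 0.04 m and y of tablet_red in the frame of dispenser between -0.124 and -0.044 m))) or (value of joint cover1 above 1.2 rad and not (x of tablet_white in the frame of dispenser between -0.04 and 0.04 m and y of tablet_white in the frame of dispenser between -0.124 and -0.044 m) and not (x of tablet_blue in the frame of dispenser between -0.04 and 0.04 m and y of tablet_blue in the frame of dispenser between -0.124 and -0.044 m) and not (x of tablet_green in the frame of dispenser between -0.04 and 0.04 m and y of tablet_green in the frame of dispenser between -0.124 and -0.044 m) and not (x of tablet_yellow in the frame of dispenser between -0.04 and 0.04 m and y of tablet_yellow in the frame of dispenser between -0.124 and -0.044 m) and not (x of tablet_red in the frame of dispenser between -0.04 and 0.04 m and y of tablet_red in the frame of dispenser between -0.124 and -0.044 m))) and ((value of joint cover2 below 0.06 rad and ((x of tablet_white in the frame of dispenser between -0.04 and 0.04 m and y of tablet_white in the frame of dispenser between -0.04 and 0.04 m) or (x of tablet_blue in the frame of dispenser between -0.04 and 0.04 m and y of tablet_blue in the frame of dispenser between -0.04 and 0.04 m) or (x of tablet_green in the frame of dispenser between -0.04 and 0.04 m and y of tablet_green in the frame of dispenser between -0.04 and 0.04 m) or (x of tablet_yellow in the frame of dispenser between -0.04 and 0.04 m and y of tablet_yellow in the frame of dispenser between -0.04 and 0.04 m) or (x of tablet_red in the frame of dispenser between -0.04 and 0.04 m and y of tablet_red in the frame of dispenser between -0.04 and 0.04 m))) or (value of joint cover2 above 1.2 rad and not (x of tablet_white in the frame of dispenser between -0.04 and 0.04 m and y of tablet_white in the frame of dispenser between -0.04 and 0.04 m) and not (x of tablet_blue in the frame of dispenser between -0.04 and 0.04 m and y of tablet_blue in the frame of dispenser between -0.04 and 0.04 m) and not (x of tablet_green in the frame of dispenser between -0.04 and 0.04 m and y of tablet_green in the frame of dispenser between -0.04 and 0.04 m) and not (x of tablet_yellow in the frame of dispenser between -0.04 and 0.04 m and y of tablet_yellow in the frame of dispenser between -0.04 and 0.04 m) and not (x of tablet_red in the frame of dispenser between -0.04 and 0.04 m and y of tablet_red in the frame of dispenser between -0.04 and 0.04 m))) and ((value of joint cover3 below 0.06 rad and ((x of tablet_white in the frame of dispenser between -0.04 and 0.04 m and y of tablet_white in the frame of dispenser between 0.044 and 0.124 m) or (x of tablet_blue in the frame of dispenser between -0.04 and 0.04 m and y of tablet_blue in the frame of dispenser between 0.044 and 0.124 m) or (x of tablet_green in the frame of dispenser between -0.04 and 0.04 m and y of tablet_green in the frame of dispenser between 0.044 and 0.124 m) or (x of tablet_yellow in the frame of dispenser between -0.04 and 0.04 m and y of tablet_yellow in the frame of dispenser between 0.044 and 0.124 m) or (x of tablet_red in the frame of dispenser between -0.04 and 0.04 m and y of tablet_red in the frame of dispenser between 0.044 and 0.124 m))) or (value of joint cover3 above 1.2 rad and not (x of tablet_white in the frame of dispenser between -0.04 and 0.04 m and y of tablet_white in the frame of dispenser between 0.044 and 0.124 m) and not (x of tablet_blue in the frame of dispenser between -0.04 and 0.04 m and y of tablet_blue in the frame of dispenser between 0.044 and 0.124 m) and not (x of tablet_green in the frame of dispenser between -0.04 and 0.04 m and y of tablet_green in the frame of dispenser between 0.044 and 0.124 m) and not (x of tablet_yellow in the frame of dispenser between -0.04 and 0.04 m and y of tablet_yellow in the frame of dispenser between 0.044 and 0.124 m) and not (x of tablet_red in the frame of dispenser between -0.04 and 0.04 m and y of tablet_red in the frame of dispenser between 0.044 and 0.124 m))) and ((value of joint cover4 below 0.06 rad and ((x of tablet_white in the frame of dispenser between -0.04 and 0.04 m and y of tablet_white in the frame of dispenser between 0.128 and 0.208 m) or (x of tablet_blue in the frame of dispenser between -0.04 and 0.04 m and y of tablet_blue in the frame of dispenser between 0.128 and 0.208 m) or (x of tablet_green in the frame of dispenser between -0.04 and 0.04 m and y of tablet_green in the frame of dispenser between 0.128 and 0.208 m) or (x of tablet_yellow in the frame of dispenser between -0.04 and 0.04 m and y of tablet_yellow in the frame of dispenser between 0.128 and 0.208 m) or (x of tablet_red in the frame of dispenser between -0.04 and 0.04 m and y of tablet_red in the frame of dispenser between 0.128 and 0.208 m))) or (value of joint cover4 above 1.2 rad and not (x of tablet_white in the frame of dispenser between -0.04 and 0.04 m and y of tablet_white in the frame of dispenser between 0.128 and 0.208 m) and not (x of tablet_blue in the frame of dispenser between -0.04 and 0.04 m and y of tablet_blue in the frame of dispenser between 0.128 and 0.208 m) and not (x of tablet_green in the frame of dispenser between -0.04 and 0.04 m and y of tablet_green in the frame of dispenser between 0.128 and 0.208 m) and not (x of tablet_yellow in the frame of dispenser between -0.04 and 0.04 m and y of tablet_yellow in the frame of dispenser between 0.128 and 0.208 m) and not (x of tablet_red in the frame of dispenser between -0.04 and 0.04 m and y of tablet_red in the frame of dispenser between 0.128 and 0.208 m))) and x of old0 in the frame of tub between -0.066 and 0.066 m and y of old0 in the frame of tub between -0.066 and 0.066 m and height (world z) of each of old0, old1, old2, old3, old4 below 0.06 m and x of old1 in the frame of tub between -0.066 and 0.066 m and y of old1 in the frame of tub between -0.066 and 0.066 m and x of old2 in the frame of tub between -0.066 and 0.066 m and y of old2 in the frame of tub between -0.066 and 0.066 m and x of old3 in the frame of tub between -0.066 and 0.066 m and y of old3 in the frame of tub between -0.066 and 0.066 m and x of old4 in the frame of tub between -0.066 and 0.066 m and y of old4 in the frame of tub between -0.066 and 0.066 m); the robot touches nothing.
It fails at once if the softener is shifted or knocked over (more than 30 mm, or tilted by more than 0.4 rad) (distance of softener from where it was at the start of the episode above 0.03 m or angle between softener's own z axis and vertical above 0.4 rad).
It fails at once if the powder jar is shifted or knocked over (more than 30 mm, or tilted by more than 0.4 rad) (distance of powder_jar from where it was at the start of the episode above 0.03 m or angle between powder_jar's own z axis and vertical above 0.4 rad).
Of tablet_white, tablet_blue, tablet_green, tablet_yellow, tablet_red only 3 to 4 are there at a start; the rules pass over those that are not, and their reading is None.
Of old0, old1, old2, old3, old4 only 1 to 2 are there at a start; the rules pass over those that are not, and their reading is None.
At some moment in a run one of tablet_white, tablet_blue, tablet_green, tablet_yellow, tablet_red may be knocked a few centimetres aside while the robot is not near it.
Once in a run the grip may slacken for a moment while it holds something.
It also fails if it takes over 210 s, if anything falls off the work surface, if the arm or the gripper's body presses on something with over 40 N, if the wrist force passes 120 N, or if a joint passes its speed limit or range.

## Working session

There is one attempt and no reset: what is moved stays moved. The work goes in short steps, Python scripts to look and compute and a shell command to move; the robot and the scene stay as the last step left them, time stands still between calls to the robot, and variables do not carry over. Pictures are saved under pics/ and viewed, at most 14 in all, crops included, and the job is handed in when it is done.

```bash
ls; mkdir -p pics; python3 - <<'E'
from cell import telemetry, imaging, bot, models
import cv2, numpy as np
s=telemetry.get_state(); print({k:np.round(v,3).tolist() for k,v in s.items()}, bot.grip_point_offset)
for n in("top","scene"):
    p,d=imaging.camera(n); cv2.imwrite(f"pics/{n}0.png",p[:,:,::-1]); i=imaging.camera_info(n); print(n,np.round(i["camera_matrix"],1).tolist(),np.round(i["T"],3).tolist())
E
```

```text
pics
{'time': 0.0, 'joint_pos': [1.116, 0.131, 1.489, -0.0, 1.523, -0.085], 'qd': [0.001, -0.0, 0.001, -0.001, -0.0, -0.001], 'joint_torque': [-0.001, -55.987, -49.173, 0.077, 0.036, -0.0], 'tcp_pos': [216.56, 558.929, 217.563], 'eef_rot': [0.184, 0.983, -0.001, -0.0], 'force': [-0.105, 0.053, 1.243], 'torque': [0.031, 0.034, 0.024], 'gripper_force': 0.0, 'opening': 1.002} 18.8
top [[502.7, 0.0, 318.4], [0.0, 502.7, 238.3], [0.0, 0.0, 1.0]] [[0.013, -0.996, 0.084, 428.619], [-1.0, -0.012, 0.01, 20.828], [-0.009, -0.084, -0.996, 1159.63], [0.0, 0.0, 0.0, 1.0]]
scene [[498.6, 0.0, 313.0], [0.0, 498.6, 241.1], [0.0, 0.0, 1.0]] [[0.835, 0.317, -0.45, 1172.772], [0.551, -0.479, 0.684, -966.759], [0.001, -0.818, -0.575, 866.973], [0.0, 0.0, 0.0, 1.0]]
```

View pics/top0.png

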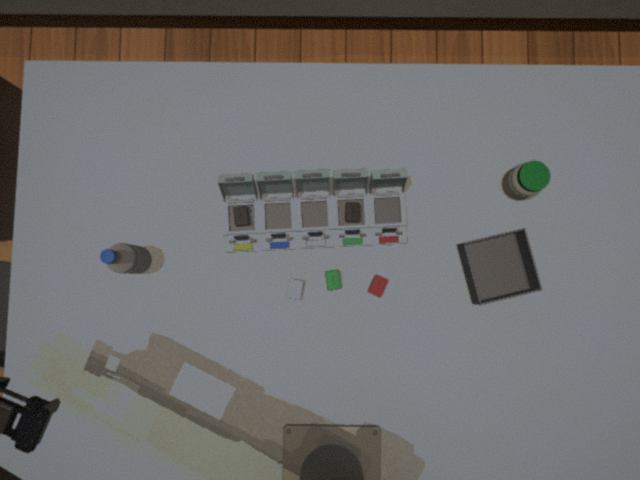

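View pics/scene0.png

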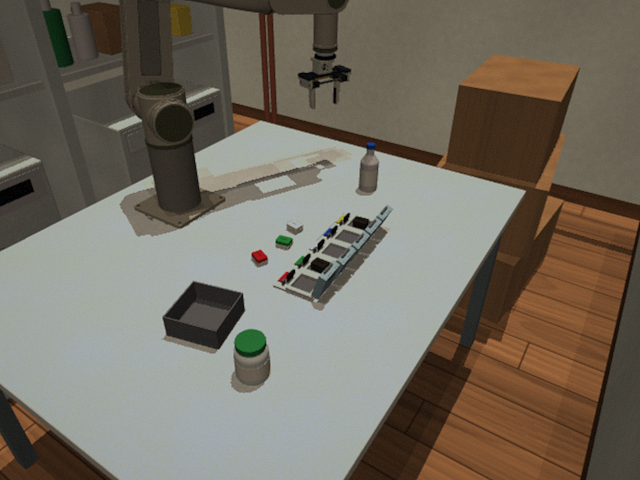

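The top view shows the dark tablets in bay 4, yellow tag (240,216), and bay 1, green tag (352,212). The fresh tablets are white (295,289), green (333,280) and red (378,286). The tub is at (499,266), the bottle on the left and the jar upper right. Tags from left to right are yellow, blue, white, green, red.

```bash
cat > h.py <<'E'
from cell import telemetry, imaging, bot, models
import cv2, numpy as np
from scipy.spatial.transform import Rotation as R
def cloud(n):
    p,d=imaging.camera(n); i=imaging.camera_info(n); K=i["camera_matrix"]; T=np.array(i["T"])
    v,u=np.mgrid[:480,:640]; c=np.stack([(u-K[0][2])/K[0][0]*d,(v-K[1][2])/K[1][1]*d,d],-1)
    w=c@T[:3,:3].T+T[:3,3]; w[d==0]=np.nan
    return p,w
def rect(w,m):
    """world rect of the biggest blob of mask: centre, yaw of the long side (deg, -90..90), sizes, median z"""
    n,l,st,_=cv2.connectedComponentsWithStats(m.astype(np.uint8))
    out=[]
    for k in range(1,n):
        if st[k,4]<25: continue
        q=w[l==k]; c,s,a=cv2.minAreaRect(q[:,:2].astype(np.float32))
        if s[0]<s[1]: s=s[::-1]; a+=90
        a=(a+90)%180-90
        out.append((np.round(c,1).tolist(),round(a,1),np.round(s,1).tolist(),round(float(np.median(q[:,2])),1),int(st[k,4]),(st[k,:2]+st[k,2:4]/2).tolist()))
    return out
def goto(x,y,z,yaw):
    """rows numbers: shift (units .25 m) in tool axes and rotvec for tool down with tool x at yaw (deg)"""
    s=telemetry.get_state(); r0=R.from_quat(s["eef_rot"]); t=np.array([x,y,z])-s["tcp_pos"]
    best=None
    for k in (0,180):
        a=np.radians(yaw+k); r1=R.from_matrix(np.array([[np.cos(a),np.sin(a),0],[np.sin(a),-np.cos(a),0],[0,0,-1]]).T)
        rv=(r0.inv()*r1).as_rotvec()/(np.pi/2)
        if best is None or np.linalg.norm(rv)<np.linalg.norm(best): best=rv
    return np.round(r0.inv().apply(t)/250,4).tolist(),np.round(best,4).tolist()
E
python3 - <<'E'
from h import *
p,w=cloud("top")
z=w[...,2]
g=np.median(z[330:420,450:630]); print("table z",g)
m=(z>10)&(z<45); m[:250]=0; m[:, :270]=0; m[:,430:]=0
print("tabs",*rect(w,m),sep="\n")
hsv=cv2.cvtColor(p,cv2.COLOR_RGB2HSV)
tm=(hsv[...,1]>120)&(hsv[...,2]>60); tm[:232]=0; tm[255:]=0; print("tags",*rect(w,tm),sep="\n")
dk=(p.max(-1)<75); dk[:200]=0; dk[230:]=0; dk[:,:225]=0;dk[:,410:]=0
print("old",*rect(w,dk),sep="\n")
m=(z>45)&(z<75); m[:220]=0; m[:,:450]=0; print("tub",*rect(w,m),sep="\n")
for l in ["tablet_white","tablet_blue","tablet_green","tablet_yellow","tablet_red","old0","old1","dispenser","tub","softener","powder_jar","tag_white"]:
    r=models.landmark_of("top",l)
    for e in r[:2]:
        u,v=np.round(e["xy"]).astype(int); print(l,round(e["conf"],2),u,v,np.round(w[v,u],1).tolist())
E
```

```text
table z nan
tabs
([431.7, -1.6], 10.2, [43.7, 31.6], 23.2, 272, [333.5, 280.5])
([419.7, -102.8], -26.4, [43.6, 32.5], 23.4, 284, [378.0, 286.5])
([410.0, 84.2], -9.4, [43.7, 32.1], 23.3, 280, [295.5, 289.5])
([51.4, -2.1], -89.4, [216.8, 116.6], 12.5, 3008, [331.5, 452.5])
tags
([526.4, -128.6], -89.7, [39.5, 9.7], 8.3, 88, [389.0, 239.5])
([521.9, -45.0], -88.9, [37.3, 7.4], 7.9, 46, [352.5, 241.0])
([521.6, 1030.5], 3.5, [44.2, 37.3], -419.9, 126, [5.5, 247.5])
([510.6, 123.0], -84.5, [37.7, 10.1], nan, 77, [279.5, 245.0])
([505.3, 205.9], -85.7, [37.0, 8.3], 8.4, 57, [243.5, 246.5])
([480.2, 448.3], -89.0, [23.3, 8.2], 169.0, 51, [108.0, 252.5])
old
([588.3, -46.7], -0.6, [48.5, 38.0], 28.7, 330, [353.5, 212.5])
([569.0, 213.8], 41.3, [51.0, 34.2], nan, 334, [242.5, 216.5])
([548.3, -127.0], -89.7, [32.0, 3.1], 28.9, 26, [389.5, 229.0])
tub
([465.8, -370.6], -75.7, [143.8, 140.4], 57.8, 767, [502.0, 266.5])
tablet_white 0.53 292 291 [405.0, 90.2, 21.0]
tablet_green 0.83 334 283 [424.3, -4.1, 27.8]
tablet_red 0.51 377 283 [425.5, -100.9, 22.8]
old0 0.66 352 208 [595.0, -43.4, 23.6]
old0 0.65 243 220 [564.3, 204.3, 25.1]
old1 0.66 352 208 [595.0, -43.4, 23.6]
old1 0.65 243 220 [564.3, 204.3, 25.1]
dispenser 0.71 315 213 [585.3, 41.1, 2.9]
tub 0.58 493 266 [467.6, -367.5, 5.8]
tub 0.34 334 283 [424.3, -4.1, 27.8]
softener 0.78 141 262 [464.5, 417.8, 67.0]
powder_jar 0.58 522 183 [641.3, -399.4, 102.0]
tag_white 0.46 311 244 [512.5, 49.2, 11.1]
```

```bash
python3 - <<'E'
from h import *
print(goto(500,40,330,3.6))
E
```

```text
([-1.8071, -1.5279, -0.4454], [0.0, 0.0, -0.2754])
```

```bash
python3 -m crank '[1,-0.2,-0.17,-0.3,0,0,0, 1,-0.4,-0.34,-0.44,0,0,-0.1, 1,-0.6,-0.5,-0.44,0,0,-0.2, 1,-0.75,-0.63,-0.44,0,0,-0.27, 1,-0.9,-0.76,-0.44,0,0,-0.275, 1,-0.9,-0.76,-0.44,0,0,-0.275]'; python3 - <<'E'
from h import *
print(goto(500,40,330,3.6))
E
```

```text
time: 1.5
tcp_pos: [359.4, 298.4, 329.3]
eef_rot: [-0.029, 1.0, 0.0, 0.001]
force: [0.3, 0.4, -0.3]
opening: 1.002
gripper_force: 0.0
([-0.5008, -1.0648, -0.002], [0.0001, 0.001, -0.0027])
```

```bash
python3 -m crank '[1,-0.1,-0.21,0,0,0,0, 1,-0.2,-0.42,0,0,0,0, 1,-0.3,-0.63,0,0,0,0, 1,-0.4,-0.83,0,0,0,0, 1,-0.48,-0.99,0,0,0,0, 1,-0.48,-0.99,0,0,0,0]'; python3 - <<'E'
from h import *
p,w=cloud("wrist"); cv2.imwrite("pics/w1.png",p[:,:,::-1]); i=imaging.camera_info("wrist"); print(np.round(i["T"],3).tolist(), np.round(i["camera_matrix"],1).tolist(), telemetry.get_state()["tcp_pos"])
np.savez("w1.npz",p=p,w=w)
E
```

```text
time: 2.25
tcp_pos: [493.9, 59.5, 327.9]
eef_rot: [-0.029, 1.0, -0.0, -0.001]
force: [0.4, 1.1, -0.1]
opening: 1.0
gripper_force: 0.0
[[-0.059, 0.958, 0.28, 415.604], [0.998, 0.057, 0.017, 56.619], [0.001, 0.28, -0.96, 494.832], [0.0, 0.0, 0.0, 1.0]] [[364.1, 0.0, 317.2], [0.0, 364.1, 237.7], [0.0, 0.0, 1.0]] [493.34164962  60.99424135 328.19263757]
```

View pics/w1.png

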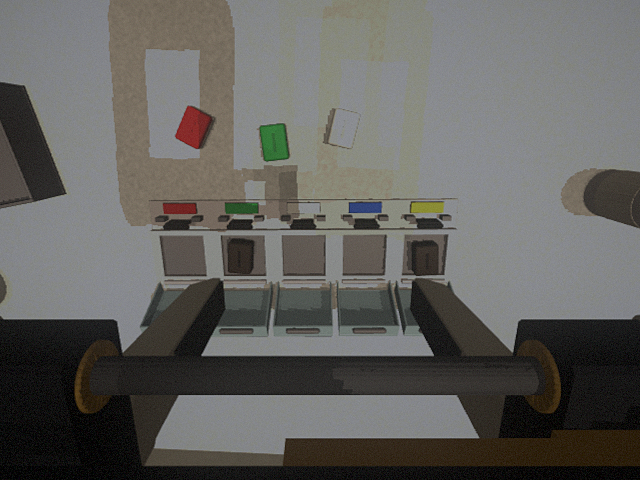

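The wrist view shows the whole row: tags at v≈208 (red 180, green 242, white 303, blue 365, yellow 427), the old tablets at (240,256) and (425,258), and the fresh tablets above. I'll measure from here.

```bash
cat >> h.py <<'E'
def measure(p,w):
    z=w[...,2]; hsv=cv2.cvtColor(p,cv2.COLOR_RGB2HSV)
    m=(z>14)&(z<40); m[195:]=0; m[:,:90]=0; m[:,560:]=0
    print("tabs",*rect(w,m),sep="\n")
    tm=(hsv[...,1]>110)&(hsv[...,2]>50); tm[:198]=0; tm[218:]=0; tm[:,:150]=0; tm[:,470:]=0; print("tags",*rect(w,tm),sep="\n")
    m=(z>24)&(z<38); m[:236]=0; m[277:]=0; m[:,:155]=0; m[:,460:]=0; print("in bays",*rect(w,m),sep="\n")
    m=(z<10.5)&(z>1); m[:232]=0; m[280:]=0; m[:,:155]=0; m[:,460:]=0; print("pockets",*rect(w,m),sep="\n")
E
python3 - <<'E'
from h import *
d=np.load("w1.npz"); measure(d["p"],d["w"])
z=d["w"][...,2]; print(np.nanmedian(z[20:100,440:560]),[np.round(d["w"][v,303],1).tolist() for v in range(205,340,6)])
E
```

```text
tabs
([419.5, -97.3], -25.7, [44.2, 32.4], 24.2, 1007, [194.0, 127.5])
([409.7, 89.5], -9.8, [43.9, 32.0], 24.6, 940, [344.0, 128.5])
([431.5, 3.8], 9.7, [43.9, 32.2], 24.4, 926, [275.0, 142.0])
tags
([530.1, -123.3], -75.0, [45.6, 13.5], nan, 343, [180.0, 208.5])
([520.6, -40.5], -86.5, [44.7, 13.0], nan, 309, [241.5, 208.0])
([510.6, 127.2], -86.2, [42.7, 13.0], nan, 320, [365.0, 208.0])
([505.0, 211.2], -86.5, [43.8, 14.9], 9.7, 355, [427.0, 207.5])
in bays
([585.3, -38.0], 0.3, [43.9, 32.3], 30.4, 751, [240.5, 257.5])
([573.4, 214.9], 8.6, [43.8, 31.6], 30.7, 754, [426.5, 259.5])
pockets
([594.1, -120.7], -85.7, [58.8, 58.8], 6.9, 1644, [183.5, 255.5])
([588.4, -36.2], -86.1, [59.5, 58.7], 7.1, 822, [244.5, 255.0])
([583.4, 48.3], -86.5, [59.8, 58.3], 7.1, 1698, [304.0, 255.0])
([578.2, 132.7], -86.5, [59.7, 58.2], 7.2, 1668, [365.0, 255.0])
([572.0, 217.4], -86.0, [59.5, 58.7], 7.3, 811, [424.5, 254.0])
([567.2, 265.7], 10.6, [24.1, 6.0], 1.5, 31, [457.5, 251.5])
([589.7, 269.6], -5.3, [18.4, 7.8], 1.5, 33, [456.5, 266.5])
0.8246392793175801 [[511.9, 43.6, 10.1], [520.0, 44.0, 10.9], [529.2, 44.3, 7.1], [532.4, 45.3, 28.2], [545.1, 45.3, 11.3], [554.7, 45.6, 7.7], [563.8, 46.0, 6.4], [572.7, 46.4, 6.1], [580.9, 46.9, 8.1], [589.9, 47.3, 7.9], [599.2, 47.7, 7.3], [608.7, 48.2, 6.3], [614.6, 48.8, 14.4], [621.7, 49.3, 19.3], [639.5, 49.5, 0.3], [640.3, 50.2, 19.1], [645.8, 50.7, 27.0], [649.2, 51.3, 38.4], [653.9, 51.8, 46.9], [657.6, 52.4, 56.6], [651.2, 53.1, 83.5], [656.1, 53.5, 89.6], [719.3, 53.3, 0.7]]
```

```bash
python3 - <<'E'
from h import *
for k in range(2):
    i=imaging.camera_info("wrist"); p,w=cloud("wrist"); j=imaging.camera_info("wrist"); print(np.round(i["T"][:3,3],1),np.round(np.array(j["T"])[:3,3],1),telemetry.get_state()["tcp_pos"])
measure(p,w)
E
```

```text
[415.6  56.6 494.8] [415.2  57.4 495. ] [493.0158205   61.88227598 328.35138263]
[415.2  57.4 495. ] [415.   57.8 495.2] [492.8389369   62.40449592 328.52506113]
tabs
([420.0, -98.2], -25.3, [44.0, 32.5], 24.3, 1000, [192.5, 127.5])
([410.2, 88.3], -9.7, [44.0, 31.9], 24.5, 937, [342.0, 129.0])
([432.0, 2.6], 10.2, [43.8, 32.0], 24.4, 922, [273.0, 143.0])
tags
([526.7, -125.4], -86.7, [46.1, 14.3], nan, 346, [178.0, 208.5])
([510.3, 125.9], -86.3, [42.4, 13.1], 9.6, 312, [363.0, 208.0])
([505.9, 210.0], -85.9, [44.1, 14.8], 9.6, 329, [425.0, 208.5])
([522.1, -41.1], -86.3, [43.2, 12.9], nan, 304, [239.5, 209.0])
in bays
([586.2, -39.3], -1.0, [44.0, 32.0], 30.5, 748, [238.5, 257.5])
([573.8, 214.1], 8.1, [43.3, 32.1], 30.5, 746, [424.5, 260.5])
pockets
([588.9, -37.6], 3.8, [59.7, 59.5], 7.2, 821, [241.5, 255.0])
([583.6, 47.1], -86.2, [59.9, 59.1], 7.2, 1699, [302.0, 255.0])
([578.3, 131.6], -86.2, [59.5, 58.5], 7.2, 1689, [363.0, 255.0])
([572.9, 216.1], -86.1, [59.0, 58.0], 7.3, 813, [422.5, 255.0])
([595.0, -122.0], -86.7, [58.9, 58.0], 7.1, 1624, [182.0, 256.0])
([557.5, 265.2], -1.4, [18.0, 6.4], 1.6, 30, [457.0, 245.5])
([579.9, 268.2], 2.0, [15.4, 9.5], 1.5, 34, [456.0, 260.5])
```

```bash
python3 - <<'E'
from h import *
i=imaging.camera_info("wrist"); print(np.round(np.array(i["T"])[:3,3],1),telemetry.get_state()["tcp_pos"])
print(goto(586,-41,110,-1))
E
```

```text
[415.   57.8 495.2] [492.8389369   62.40449592 328.52506113]
([-0.3464, -0.4367, 0.8737], [0.0004, -0.0003, 0.051])
```

```bash
python3 -m crank '[1,-0.12,-0.16,0.12,0,0,0.05, 1,-0.24,-0.3,0.3,0,0,0.05, 1,-0.345,-0.437,0.5,0,0,0.05, 1,-0.345,-0.437,0.7,0,0,0.05, 1,-0.345,-0.437,0.85,0,0,0.05, 1,-0.345,-0.437,0.87,0,0,0.05, 1,-0.345,-0.437,0.87,0,0,0.05, 1,-0.345,-0.437,0.87,0,0,0.05]'; python3 - <<'E'
from h import *
i=imaging.camera_info("wrist"); p,w=cloud("wrist"); cv2.imwrite("pics/w2.png",p[:,:,::-1]); print(np.round(np.array(i["T"])[:3,3],1),telemetry.get_state()["tcp_pos"])
print(np.round(np.array(imaging.camera_info("wrist")["T"])[:3,3],1))
print(goto(586,-41,17,-1))
z=w[...,2]; m=(z>24)&(z<38); print(*rect(w,m),sep="\n")
E
```

```text
time: 3.4
tcp_pos: [587.7, -41.9, 114.0]
eef_rot: [0.008, 1.0, -0.0, 0.002]
force: [0.3, -0.1, 0.3]
opening: 1.002
gripper_force: 0.0
[509.  -40.2 280.3] [587.62467244 -42.07537348 113.8804179 ]
[508.9 -40.4 280.1]
([0.0082, 0.0044, 0.3875], [-0.0004, 0.0026, 0.0011])
([437.3, -104.6], 88.5, [30.2, 11.6], 24.6, 388, [211.0, 11.0])
([442.3, 3.1], -80.8, [30.4, 22.8], 24.6, 1101, [386.0, 20.5])
([530.7, 126.5], -86.6, [34.4, 9.2], 29.6, 687, [564.0, 159.5])
([536.0, 42.9], -86.3, [34.3, 9.2], 29.6, 653, [440.0, 168.5])
([541.1, -40.5], -86.4, [34.7, 9.0], 29.6, 632, [318.5, 178.5])
([546.4, -124.0], -86.2, [34.0, 9.1], 29.6, 627, [198.0, 188.0])
([586.2, -40.5], -1.2, [43.6, 31.9], 30.2, 2574, [319.5, 240.5])
([637.7, 147.5], -68.3, [77.6, 25.4], 31.3, 2029, [569.5, 295.5])
([635.8, 84.8], -28.6, [25.8, 14.0], 30.9, 456, [481.0, 302.0])
([631.5, 95.6], -0.2, [21.7, 2.7], 31.1, 225, [502.0, 297.5])
([642.5, -34.3], -87.0, [76.3, 28.4], 31.2, 1788, [328.5, 313.0])
([639.7, 12.6], 3.1, [27.9, 2.2], 31.5, 128, [390.5, 308.0])
([635.0, 200.9], -40.1, [5.0, 4.4], 27.0, 34, [636.0, 298.0])
([645.3, -80.4], 7.1, [27.0, 2.1], 31.0, 139, [267.5, 317.5])
([648.0, 25.4], -86.6, [14.8, 8.0], 31.5, 304, [407.0, 318.5])
([656.5, -105.6], -85.9, [39.9, 8.4], 31.5, 819, [236.0, 331.0])
```

View pics/w2.png

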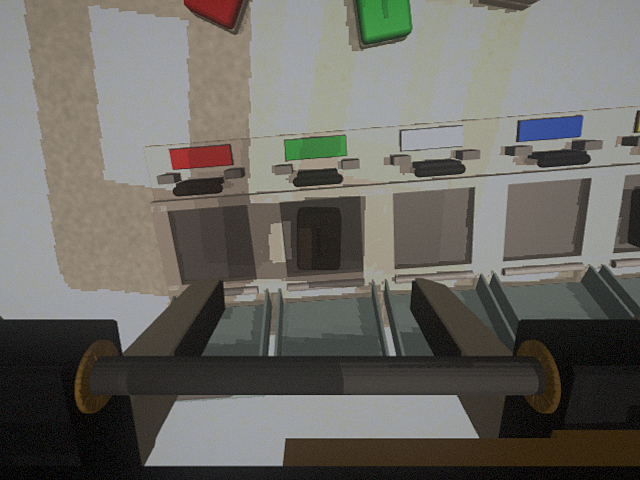

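```bash
python3 -m crank '[1,0.004,0,0.15,0,0,0, 1,0.004,0,0.3,0,0,0, 1,0.004,0,0.37,0,0,0, 1,0.004,0,0.373,0,0,0, 1,0.004,0,0.373,0,0,0, -1,0.004,0,0.373,0,0,0, -1,0.004,0,0.373,0,0,0, -1,0.004,0,0.373,0,0,0, -1,0.004,0,0.373,0,0,0, -1,0.004,0,0.373,0,0,0]'
```

```text
time: 4.7
tcp_pos: [585.0, -42.2, 17.9]
eef_rot: [0.008, 1.0, 0.0, -0.0]
force: [-0.4, -0.3, -0.3]
opening: 0.513
gripper_force: 0.0
```

```bash
python3 -m crank '[-1,0,0,0,0,0,0, -1,0,0,0,0,0,0, -1,0,0,0,0,0,0, -1,0,0,-0.05,0,0,0, -1,0,0,-0.25,0,0,0, -1,0,0,-0.4,0,0,0, -1,0,0,-0.45,0,0,0]'; python3 - <<'E'
from h import *
print(goto(466,-366,130,14))
E
```

```text
time: 5.58
tcp_pos: [587.1, -42.6, 134.5]
eef_rot: [0.008, 1.0, -0.0, 0.003]
force: [0.7, 0.0, -1.2]
opening: 0.34
gripper_force: 30.0
([0.4631, -1.3013, 0.0164], [-0.001, 0.0036, -0.1659])
```

```bash
python3 -m crank '[-1,0.08,-0.2,0,0,0,-0.03, -1,0.16,-0.4,0,0,0,-0.06, -1,0.25,-0.6,0,0,0,-0.1, -1,0.34,-0.8,0,0,0,-0.13, -1,0.42,-0.98,0,0,0,-0.16, -1,0.42,-0.98,0,0,0,-0.16]'; python3 - <<'E'
from h import *
print(goto(439,-374,130,14),telemetry.get_state()["opening"])
E
```

```text
time: 6.32
tcp_pos: [473.9, -288.1, 129.5]
eef_rot: [-0.115, 0.993, 0.0, -0.001]
force: [-0.1, 0.6, -1.7]
opening: 0.341
gripper_force: 30.0
([0.2147, -0.3026, -0.0018], [0.0003, -0.0009, -0.0085]) 0.34140563702337695
```

```bash
python3 -m crank '[-1,0.1,-0.15,0,0,0,0, -1,0.2,-0.28,0,0,0,0, -1,0.215,-0.3,0,0,0,0, -1,0.215,-0.3,0.1,0,0,0, -1,0.215,-0.3,0.25,0,0,0, -1,0.215,-0.3,0.38,0,0,0, -1,0.215,-0.3,0.42,0,0,0, -1,0.215,-0.3,0.42,0,0,0, 0,0.215,-0.3,0.42,0,0,0, 0,0.215,-0.3,0.42,0,0,0, 0,0.215,-0.3,0.2,0,0,0, 0.5,0.215,-0.3,0,0,0,0]';python3 - <<'E'
from h import *
print(goto(573.6,212.5,130,8),telemetry.get_state()["opening"])
p,w=cloud("wrist"); cv2.imwrite("pics/w3.png",p[:,:,::-1])
z=w[...,2]; m=(z>14)&(z<40); print(*rect(w,m),sep="\n")
E
```

```text
time: 7.82
tcp_pos: [441.1, -371.0, 132.4]
eef_rot: [-0.117, 0.993, -0.0, 0.0]
force: [1.0, 0.3, 1.4]
opening: 0.563
gripper_force: 0.0
([-1.0581, 2.1469, 0.009], [-0.0002, 0.0002, 0.0605]) 0.5630781895177688
([402.6, -388.2], -75.7, [138.0, 0.5], 28.0, 730, [314.5, 177.5])
([435.0, -311.9], 14.2, [83.0, 1.5], 27.7, 664, [397.0, 236.0])
([506.5, -396.7], 57.6, [174.4, 76.7], 18.6, 4421, [302.0, 268.0])
([452.2, -373.3], 11.0, [55.2, 37.3], 37.0, 2412, [317.5, 236.5])
([475.6, -422.3], 16.6, [17.0, 7.4], 14.4, 78, [255.0, 250.0])
([470.6, -405.0], 69.4, [11.1, 6.1], 14.5, 30, [275.0, 249.0])
([426.4, -115.9], 11.7, [52.0, 27.0], 28.2, 1537, [619.5, 280.0])
([494.1, -372.3], 27.8, [10.2, 5.2], 14.3, 27, [307.0, 282.5])
([558.2, -65.3], 13.8, [47.4, 11.8], 20.9, 108, [605.0, 413.0])
([645.0, -398.3], 30.9, [42.4, 7.5], 28.3, 436, [241.5, 418.5])
```

View pics/w3.png

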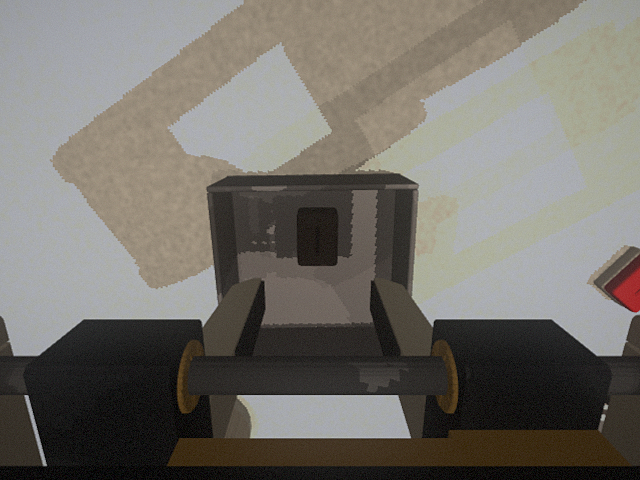

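Old1 lies in the tub (317,236). Next is the dark tablet in bay 4.

```bash
python3 -m crank '[1,-0.1,0.2,0,0,0,0, 1,-0.2,0.4,0,0,0,0, 1,-0.3,0.6,0,0,0,0.03, 1,-0.4,0.8,0,0,0,0.05, 1,-0.49,1,0,0,0,0.06]'; python3 -m crank '[1,-0.1,0.2,0,0,0,0, 1,-0.2,0.4,0,0,0,0, 1,-0.3,0.6,0,0,0,0, 1,-0.4,0.8,0,0,0,0, 1,-0.49,1,0,0,0,0, 1,-0.49,1,0,0,0,0, 1,-0.49,1,0,0,0,0]'; python3 - <<'E'
from h import *
print(goto(573.6,212.5,130,8),telemetry.get_state()["opening"])
E
```

```text
time: 8.5
tcp_pos: [502.9, -97.8, 131.4]
eef_rot: [-0.07, 0.998, -0.0, 0.001]
force: [0.8, -0.1, -0.5]
opening: 0.995
gripper_force: 0.0
time: 9.38
tcp_pos: [588.4, 165.3, 130.7]
eef_rot: [-0.071, 0.998, -0.0, 0.0]
force: [-0.8, -0.3, -0.1]
opening: 0.999
gripper_force: 0.0
([0.0321, 0.1955, 0.0027], [-0.0003, 0.0003, 0.0011]) 0.9993693640610702
```

```bash
python3 -m crank '[1,0.03,0.15,0,0,0,0, 1,0.032,0.195,0.0,0,0,0, 1,0.032,0.195,0.1,0,0,0, 1,0.032,0.195,0.25,0,0,0]'; python3 - <<'E'
from h import *
print(goto(573.6,212.5,17.3,8),telemetry.get_state()["tcp_pos"])
i=imaging.camera_info("wrist");p,w=cloud("wrist"); z=w[...,2]; print(np.round(np.array(i["T"])[:3,3]-np.array(imaging.camera_info("wrist")["T"])[:3,3],1)); m=(z>26)&(z<38); m[:150]=0; print(*[r for r in rect(w,m) if r[4]>1500],sep="\n")
E
```

```text
time: 9.88
tcp_pos: [575.5, 211.6, 69.3]
eef_rot: [-0.07, 0.998, 0.0, 0.002]
force: [-0.9, -0.3, -0.5]
opening: 0.998
gripper_force: 0.0
([0.0078, 0.0044, 0.2081], [-0.0, 0.0028, 0.0001]) [575.45567413 211.64373493  69.32681798]
[2.7 0.9 6.4]
```

```bash
python3 -m crank '[1,0,0,0.12,0,0,0, 1,0,0,0.2,0,0,0, 1,0,0,0.204,0,0,0, -1,0,0,0.204,0,0,0, -1,0,0,0.204,0,0,0, -1,0,0,0.204,0,0,0, -1,0,0,0.204,0,0,0, -1,0,0,0.204,0,0,0, -1,0,0,0.204,0,0,0, -1,0,0,0.204,0,0,0, -1,0,0,0.204,0,0,0]'; python3 -m crank '[-1,0,0,-0.05,0,0,0, -1,0,0,-0.25,0,0,0, -1,0,0,-0.43,0,0,0, -1,0,0,-0.45,0,0,0, -1,0,0,-0.45,0,0,0]'; python3 - <<'E'
from h import *
print(goto(493,-360,130,14))
E
```

```text
time: 11.3
tcp_pos: [573.5, 212.6, 16.9]
eef_rot: [-0.07, 0.998, 0.0, -0.0]
force: [0.1, -0.3, 0.5]
opening: 0.34
gripper_force: 30.0
time: 11.92
tcp_pos: [573.9, 212.6, 130.2]
eef_rot: [-0.07, 0.998, 0.0, 0.001]
force: [-0.3, -0.0, -1.1]
opening: 0.341
gripper_force: 30.0
([0.6416, -2.2226, -0.0006], [0.0001, 0.0009, -0.066])
```

```bash
python3 -m crank '[-1,0.06,-0.2,0,0,0,0, -1,0.12,-0.4,0,0,0,0, -1,0.18,-0.6,0,0,0,0, -1,0.24,-0.8,0,0,0,-0.03, -1,0.3,-1,0,0,0,-0.06]'; python3 -m crank '[-1,0.06,-0.2,0,0,0,0, -1,0.12,-0.4,0,0,0,0, -1,0.18,-0.6,0,0,0,0, -1,0.24,-0.8,0,0,0,0, -1,0.3,-1,0,0,0,0, -1,0.3,-1,0,0,0,0]'; python3 - <<'E'
from h import *
print(goto(493,-360,130,14))
E
```

```text
time: 12.55
tcp_pos: [532.5, -46.8, 127.3]
eef_rot: [-0.118, 0.993, 0.0, -0.002]
force: [-0.1, 0.5, -0.4]
opening: 0.338
gripper_force: 30.0
time: 13.3
tcp_pos: [517.7, -308.8, 127.1]
eef_rot: [-0.115, 0.993, 0.001, -0.001]
force: [0.1, -0.1, -0.5]
opening: 0.341
gripper_force: 30.0
([0.1429, -0.1767, -0.0115], [0.0011, -0.0016, -0.0086])
```

```bash
python3 -m crank '[-1,0.14,-0.175,0,0,0,0, -1,0.143,-0.175,0,0,0,0, -1,0.143,-0.175,0.1,0,0,0, -1,0.143,-0.175,0.25,0,0,0, -1,0.143,-0.175,0.38,0,0,0, -1,0.143,-0.175,0.41,0,0,0, -1,0.143,-0.175,0.41,0,0,0, 0,0.143,-0.175,0.41,0,0,0, 0,0.143,-0.175,0.41,0,0,0, 0,0.143,-0.175,0.2,0,0,0, 0.5,0.143,-0.175,0,0,0,0]';python3 - <<'E'
from h import *
print(goto(475,-90,200,0),telemetry.get_state()["opening"])
p,w=cloud("wrist"); cv2.imwrite("pics/w4.png",p[120:330,150:480,::-1])
E
```

```text
time: 14.68
tcp_pos: [494.9, -356.9, 131.1]
eef_rot: [-0.117, 0.993, 0.0, 0.0]
force: [0.2, -1.2, 0.9]
opening: 0.565
gripper_force: 0.0
([-0.1709, 1.0569, -0.2756], [0.0, 0.0, 0.1494]) 0.5645140558622475
```

View pics/w4.png

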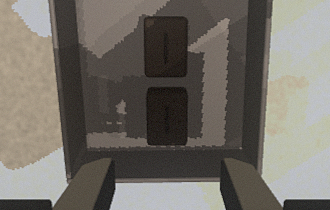

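Both dark tablets lie flat in the tub, at crop pixels (166,46) and (166,116). Next, over to the fresh tablets for another measurement.

```bash
python3 -m crank '[1,-0.03,0.2,-0.1,0,0,0.05, 1,-0.06,0.4,-0.2,0,0,0.1, 1,-0.1,0.6,-0.3,0,0,0.15, 1,-0.14,0.8,-0.3,0,0,0.15, 1,-0.17,1,-0.3,0,0,0.15, 1,-0.17,1,-0.3,0,0,0.15, 1,-0.17,1,-0.3,0,0,0.15, 1,-0.17,1,-0.3,0,0,0.15]';python3 - <<'E'
from h import *
for k in range(3):
    i=imaging.camera_info("wrist"); p,w=cloud("wrist")
    z=w[...,2]; m=(z>14)&(z<40); m[290:]=0; print(np.round(np.array(i["T"])[:3,3],1),*[r for r in rect(w,m) if abs(r[2][1]-32)<4],sep="\n")
p,w=cloud("top"); z=w[...,2]; m=(z>10)&(z<45); m[:250]=0; m[:, :270]=0; m[:,430:]=0; m[430:]=0
print("tabs",*rect(w,m),sep="\n")
print(goto(419.8,-99.5,60,-25.5))
E
```

```text
time: 15.72
tcp_pos: [478.3, -105.1, 204.6]
eef_rot: [0.001, 1.0, -0.0, 0.0]
force: [-0.3, -0.4, -0.1]
opening: 1.0
gripper_force: 0.0
[ 400.2 -104.5  371.1]
([410.2, 87.3], -9.7, [44.2, 32.3], 24.2, 1865, [523.5, 141.5])
([419.8, -99.4], -25.0, [43.9, 31.9], 24.2, 1629, [323.5, 153.0])
([432.0, 1.9], 9.8, [44.2, 32.5], 24.2, 1674, [429.5, 165.5])
([443.5, -368.7], 13.4, [44.1, 33.5], 27.7, 1990, [41.0, 179.5])
([496.8, -355.2], 13.7, [44.2, 33.2], 27.7, 1760, [66.0, 233.0])
[ 400.2 -104.5  371. ]
([410.2, 87.2], -9.8, [44.0, 33.2], 24.2, 1862, [523.5, 142.0])
([419.8, -99.3], -25.1, [44.1, 32.0], 24.2, 1636, [323.5, 153.0])
([432.2, 1.8], 10.2, [44.4, 32.3], 24.2, 1678, [429.5, 166.0])
([443.5, -368.6], 13.0, [43.9, 33.4], 27.8, 1987, [40.5, 179.5])
([496.9, -355.3], 13.8, [44.0, 33.3], 27.8, 1758, [66.0, 233.0])
[ 400.2 -104.5  370.9]
([410.2, 87.1], -9.8, [44.1, 32.4], 24.3, 1869, [523.5, 142.5])
([419.9, -99.2], -25.2, [44.0, 32.0], 24.3, 1628, [323.0, 153.0])
([432.0, 2.0], 10.1, [44.2, 32.6], 24.3, 1677, [429.5, 166.0])
([443.7, -369.0], 13.7, [44.2, 33.5], 27.9, 1986, [40.0, 180.0])
([496.9, -355.5], 14.4, [44.1, 33.8], 27.9, 1760, [65.0, 233.0])
tabs
([431.7, -1.6], 10.2, [43.7, 31.7], 23.6, 275, [333.5, 280.5])
([410.0, 84.2], -10.0, [43.6, 31.9], 23.3, 278, [295.5, 289.5])
([414.1, -114.7], -18.2, [43.5, 8.5], 23.3, 61, [383.5, 288.5])
([104.6, 62.2], -88.9, [82.2, 9.5], 12.3, 120, [303.0, 427.5])
([0.2331, 0.0205, 0.5769], [-0.0, -0.0002, 0.282])
```

```bash
python3 -m crank '[1,0.12,0.01,0.1,0,0,0.1, 1,0.23,0.02,0.3,0,0,0.2, 1,0.233,0.02,0.45,0,0,0.28, 1,0.233,0.02,0.55,0,0,0.28, 1,0.233,0.02,0.57,0,0,0.28, 1,0.233,0.02,0.57,0,0,0.28]';python3 - <<'E'
from h import *
print(goto(419.8,-99.3,11,-25.2))
E
```

```text
time: 16.68
tcp_pos: [420.2, -99.2, 62.4]
eef_rot: [0.219, 0.976, -0.0, 0.0]
force: [0.4, -0.6, 0.0]
opening: 0.998
gripper_force: 0.0
([0.0014, -0.0011, 0.2057], [-0.0, 0.0001, -0.0005])
```

```bash
python3 -m crank '[1,0,0,0.12,0,0,0, 1,0,0,0.2,0,0,0, 1,0,0,0.204,0,0,0, -1,0,0,0.204,0,0,0, -1,0,0,0.204,0,0,0, -1,0,0,0.204,0,0,0, -1,0,0,0.204,0,0,0, -1,0,0,0.204,0,0,0, -1,0,0,0.204,0,0,0, -1,0,0,0.204,0,0,0, -1,0,0,0.204,0,0,0]'; python3 -m crank '[-1,0,0,-0.05,0,0,0, -1,0,0,-0.25,0,0,0, -1,0,0,-0.43,0,0,0, -1,0,0,-0.47,0,0,0, -1,0,0,-0.47,0,0,0]'; python3 - <<'E'
from h import *
print(goto(594.7,-121.6,130,3.7))
E
```

```text
time: 18.05
tcp_pos: [419.9, -98.9, 10.9]
eef_rot: [0.218, 0.976, -0.0, -0.0]
force: [-0.1, -0.6, 0.5]
opening: 0.338
gripper_force: 30.0
time: 18.68
tcp_pos: [420.5, -99.1, 129.2]
eef_rot: [0.218, 0.976, -0.0, 0.001]
force: [0.6, 0.3, -1.2]
opening: 0.342
gripper_force: 30.0
([-0.6688, 0.2157, -0.002], [-0.0002, 0.0012, -0.3215])
```

```bash
python3 -m crank '[-1,-0.2,0.06,0,0,0,-0.1, -1,-0.4,0.13,0,0,0,-0.2, -1,-0.6,0.2,0,0,0,-0.3, -1,-0.668,0.215,0,0,0,-0.32, -1,-0.668,0.215,0,0,0,-0.32, -1,-0.668,0.215,0,0,0,-0.32]'; python3 - <<'E'
from h import *
print(goto(594.7,-121.6,17.5,3.7))
E
```

```text
time: 19.42
tcp_pos: [592.3, -121.1, 126.7]
eef_rot: [-0.031, 1.0, 0.0, -0.001]
force: [-0.0, -0.3, -0.4]
opening: 0.343
gripper_force: 30.0
([-0.0106, -0.003, 0.4368], [0.0007, -0.0018, -0.0021])
```

```bash
python3 -m crank '[-1,0,0,0.15,0,0,0, -1,0,0,0.35,0,0,0, -1,0,0,0.42,0,0,0, -1,0,0,0.43,0,0,0, -1,0,0,0.43,0,0,0]'; python3 - <<'E'
from h import *
print(goto(594.7,-121.6,17.5,3.7))
E
```

```text
time: 20.05
tcp_pos: [595.1, -121.9, 22.9]
eef_rot: [-0.031, 1.0, -0.0, 0.001]
force: [0.3, -0.6, 0.5]
opening: 0.34
gripper_force: 30.0
([0.0014, 0.0012, 0.0214], [-0.0006, 0.0015, -0.0016])
```

```bash
python3 -m crank '[-1,0,0,0.018,0,0,0, -1,0,0,0.018,0,0,0, 0.1,0,0,0.018,0,0,0, 0.1,0,0,0.018,0,0,0, 0.1,0,0,0.018,0,0,0, 0.1,0,0,-0.1,0,0,0, 0.6,0,0,-0.3,0,0,0, 1,0,0,-0.43,0,0,0, 1,0,0,-0.43,0,0,0]'; python3 - <<'E'
from h import *
i=imaging.camera_info("wrist"); p,w=cloud("wrist"); z=w[...,2]; print(telemetry.get_state()["tcp_pos"])
m=(z>14)&(z<40);m[290:]=0; print(*[r for r in rect(w,m) if abs(r[2][1]-32)<4],sep="\n")
print(goto(432,2,60,10))
E
```

```text
time: 21.18
tcp_pos: [596.4, -122.2, 132.5]
eef_rot: [-0.031, 1.0, -0.001, 0.003]
force: [0.2, 0.3, -0.3]
opening: 0.826
gripper_force: 0.0
[ 594.99093432 -121.78446444  129.96801378]
([437.6, 3.2], -80.7, [32.7, 29.9], 22.4, 2359, [516.0, 24.5])
([593.0, -120.4], 3.6, [44.3, 32.0], 27.8, 2363, [319.0, 232.0])
([0.6208, 0.535, 0.2774], [-0.0008, 0.0019, -0.0715])
```

```bash
python3 -m crank '[1,0.15,0.13,0,0,0,-0.03, 1,0.3,0.26,0,0,0,-0.07, 1,0.45,0.39,0,0,0,-0.07, 1,0.6,0.52,0,0,0,-0.07, 1,0.62,0.535,0.15,0,0,-0.07, 1,0.62,0.535,0.27,0,0,-0.07, 1,0.62,0.535,0.27,0,0,-0.07, 1,0.62,0.535,0.27,0,0,-0.07]';python3 - <<'E'
from h import *
i=imaging.camera_info("wrist"); p,w=cloud("wrist"); z=w[...,2]
m=(z>14)&(z<40);m[290:]=0; print(*[r for r in rect(w,m) if abs(r[2][1]-32)<4],sep="\n")
print(goto(432,2,11,10))
E
```

```text
time: 22.22
tcp_pos: [430.8, 2.3, 61.1]
eef_rot: [-0.086, 0.996, 0.0, -0.0]
force: [0.8, -0.0, 1.0]
opening: 0.999
gripper_force: 0.0
([410.4, 87.1], -9.0, [43.1, 32.5], 25.0, 3914, [462.5, 252.0])
([428.5, 0.8], 9.4, [36.2, 31.9], 25.0, 3161, [316.0, 260.0])
([-0.0016, -0.001, 0.2028], [-0.0001, 0.0004, -0.0017])
```

```bash
python3 -m crank '[1,-0.004,0,0.12,0,0,0, 1,-0.004,0,0.2,0,0,0, 1,-0.004,0,0.202,0,0,0, -1,-0.004,0,0.202,0,0,0, -1,-0.004,0,0.202,0,0,0, -1,-0.004,0,0.202,0,0,0, -1,-0.004,0,0.202,0,0,0, -1,-0.004,0,0.202,0,0,0, -1,-0.004,0,0.202,0,0,0, -1,-0.004,0,0.202,0,0,0, -1,-0.004,0,0.202,0,0,0]'; python3 -m crank '[-1,0,0,-0.05,0,0,0, -1,0,0,-0.25,0,0,0, -1,0,0,-0.43,0,0,0, -1,0,0,-0.47,0,0,0, -1,0,0,-0.47,0,0,0]'; python3 - <<'E'
from h import *
print(goto(589.2,-37.8,130,3.7))
E
```

```text
time: 23.65
tcp_pos: [431.8, 2.5, 10.4]
eef_rot: [-0.086, 0.996, 0.0, -0.0]
force: [-0.3, -0.6, -0.1]
opening: 0.342
gripper_force: 30.0
time: 24.28
tcp_pos: [432.4, 2.5, 128.6]
eef_rot: [-0.086, 0.996, -0.0, 0.001]
force: [0.2, 0.2, -1.2]
opening: 0.341
gripper_force: 30.0
([-0.5903, -0.2662, -0.0043], [-0.0003, 0.0011, 0.0685])
```

```bash
python3 -m crank '[-1,-0.2,-0.09,0,0,0,0.03, -1,-0.4,-0.18,0,0,0,0.068, -1,-0.55,-0.25,0,0,0,0.068, -1,-0.59,-0.266,0,0,0,0.068, -1,-0.59,-0.266,0,0,0,0.068, -1,-0.59,-0.266,0.1,0,0,0.068, -1,-0.59,-0.266,0.3,0,0,0.068, -1,-0.59,-0.266,0.4,0,0,0.068, -1,-0.59,-0.266,0.42,0,0,0.068, -1,-0.59,-0.266,0.42,0,0,0.068]'; python3 - <<'E'
from h import *
print(goto(589.2,-37.8,16.8,3.7))
E
```

```text
time: 25.52
tcp_pos: [588.3, -37.5, 23.5]
eef_rot: [-0.033, 0.999, 0.0, 0.0]
force: [0.1, 0.1, -0.6]
opening: 0.341
gripper_force: 30.0
([-0.0037, -0.0015, 0.0269], [0.0, 0.0001, 0.0006])
```

```bash
python3 -m crank '[-1,0,0,0.025,0,0,0, -1,0,0,0.025,0,0,0, 0.1,0,0,0.025,0,0,0, 0.1,0,0,0.025,0,0,0, 0.1,0,0,0.025,0,0,0, 0.1,0,0,-0.1,0,0,0, 0.6,0,0,-0.3,0,0,0, 1,0,0,-0.43,0,0,0, 1,0,0,-0.43,0,0,0]'; python3 - <<'E'
from h import *
i=imaging.camera_info("wrist"); p,w=cloud("wrist"); z=w[...,2]; print(telemetry.get_state()["tcp_pos"])
m=(z>14)&(z<40);m[290:]=0; print(*[r for r in rect(w,m) if abs(r[2][1]-32)<4],sep="\n")
print(goto(410.2,87,130,-9.8))
E
```

```text
time: 26.65
tcp_pos: [591.2, -38.1, 134.4]
eef_rot: [-0.033, 0.999, -0.001, 0.003]
force: [0.6, -0.0, 0.2]
opening: 0.826
gripper_force: 0.0
[589.69804622 -37.86225053 131.91720707]
([586.6, -36.8], 3.6, [43.8, 32.0], 27.9, 2330, [319.0, 230.0])
([592.5, -120.6], 3.1, [43.6, 32.8], 27.7, 2463, [212.0, 230.5])
([0.6839, 0.5452, 0.0052], [-0.0002, 0.002, 0.1505])
```

```bash
python3 -m crank '[1,0.16,0.13,0,0,0,0.05, 1,0.32,0.26,0,0,0,0.1, 1,0.48,0.39,0,0,0,0.15, 1,0.64,0.51,0,0,0,0.15, 1,0.684,0.545,0,0,0,0.15, 1,0.684,0.545,0.05,0,0,0.15, 1,0.684,0.545,0.1,0,0,0.15, 1,0.684,0.545,0.1,0,0,0.15]';python3 - <<'E'
from h import *
i=imaging.camera_info("wrist"); p,w=cloud("wrist"); z=w[...,2]
m=(z>14)&(z<40);m[290:]=0; print(*[r for r in rect(w,m) if abs(r[2][1]-32)<4],sep="\n")
print(goto(410.2,87,11,-9.8), telemetry.get_state()["tcp_pos"])
E
```

```text
time: 27.7
tcp_pos: [408.4, 86.4, 103.4]
eef_rot: [0.086, 0.996, -0.0, -0.002]
force: [-0.9, 0.1, 0.1]
opening: 1.0
gripper_force: 0.0
([410.6, 87.7], -9.1, [44.0, 32.0], 25.2, 2697, [319.5, 246.5])
([-0.0058, 0.0035, 0.3729], [-0.0005, -0.0015, -0.0002]) [408.85020395  86.42912581 104.23102164]
```

```bash
python3 -m crank '[1,-0.004,0.003,0.15,0,0,0, 1,-0.004,0.003,0.3,0,0,0, 1,-0.004,0.003,0.37,0,0,0, 1,-0.004,0.003,0.375,0,0,0, -1,-0.004,0.003,0.375,0,0,0, -1,-0.004,0.003,0.375,0,0,0, -1,-0.004,0.003,0.375,0,0,0, -1,-0.004,0.003,0.375,0,0,0, -1,-0.004,0.003,0.375,0,0,0, -1,-0.004,0.003,0.375,0,0,0, -1,-0.004,0.003,0.375,0,0,0, -1,-0.004,0.003,0.375,0,0,0]'; python3 -m crank '[-1,0,0,-0.05,0,0,0, -1,0,0,-0.25,0,0,0, -1,0,0,-0.43,0,0,0, -1,0,0,-0.47,0,0,0, -1,0,0,-0.47,0,0,0]'; python3 - <<'E'
from h import *
print(goto(583.7,46,130,3.7))
E
```

```text
time: 29.25
tcp_pos: [410.1, 87.7, 11.6]
eef_rot: [0.085, 0.996, -0.0, -0.0]
force: [0.2, 0.7, 1.0]
opening: 0.342
gripper_force: 30.0
time: 29.88
tcp_pos: [410.7, 87.7, 129.9]
eef_rot: [0.085, 0.996, 0.0, 0.001]
force: [0.2, 1.0, -1.1]
opening: 0.34
gripper_force: 30.0
([-0.7102, -0.0472, 0.0008], [0.0002, 0.0012, -0.1495])
```

```bash
python3 -m crank '[-1,-0.24,-0.015,0,0,0,-0.05, -1,-0.46,-0.03,0,0,0,-0.1, -1,-0.68,-0.045,0,0,0,-0.15, -1,-0.71,-0.047,0,0,0,-0.15, -1,-0.71,-0.047,0,0,0,-0.15, -1,-0.71,-0.047,0.1,0,0,-0.15, -1,-0.71,-0.047,0.3,0,0,-0.15, -1,-0.71,-0.047,0.4,0,0,-0.15, -1,-0.71,-0.047,0.42,0,0,-0.15, -1,-0.71,-0.047,0.42,0,0,-0.15]'; python3 - <<'E'
from h import *
print(goto(583.7,46,18,3.7))
E
```

```text
time: 31.12
tcp_pos: [582.8, 46.3, 25.0]
eef_rot: [-0.033, 0.999, 0.0, 0.0]
force: [0.5, -0.5, -0.2]
opening: 0.343
gripper_force: 30.0
([-0.0034, -0.0016, 0.0279], [0.0, 0.0003, 0.0006])
```

```bash
python3 -m crank '[-1,0,0,0.026,0,0,0, -1,0,0,0.026,0,0,0, 0.1,0,0,0.026,0,0,0, 0.1,0,0,0.026,0,0,0, 0.1,0,0,0.026,0,0,0, 0.1,0,0,-0.1,0,0,0, 0.4,0,0,-0.3,0,0,0, -1,0,0,-0.5,0,0,0, -1,0,0,-0.55,0,0,0, -1,0,0,-0.55,0,0,0, -1,0,0,-0.55,0,0,0]'; python3 - <<'E'
from h import *
p,w=cloud("top"); cv2.imwrite("pics/top1.png",p[:,:,::-1])
i=imaging.camera_info("wrist"); p,w=cloud("wrist"); z=w[...,2]; print(telemetry.get_state()["tcp_pos"]); cv2.imwrite("pics/w5.png",p[:,:,::-1])
m=(z>14)&(z<40);m[290:]=0; print(*[r for r in rect(w,m) if abs(r[2][1]-32)<4],sep="\n")
for k,v in enumerate(range(-1,2)): pass
c,s=np.cos(np.radians(3.74)),np.sin(np.radians(3.74))
for b in range(3):
    o=np.array([583.7,46])+84*(b-2)*np.array([-s,c])
    for x in(115,25,-24): print(b,x,np.round(o+x*np.array([c,s]),1))
print(goto(*(np.array([583.7,46])+118*np.array([c,s])),150,3.7))
E
```

```text
time: 32.5
tcp_pos: [581.8, 46.0, 159.3]
eef_rot: [-0.033, 0.999, 0.0, -0.002]
force: [0.1, 0.1, 0.3]
opening: 0.277
gripper_force: 0.0
[581.7719649   46.00822792 159.20302857]
([588.4, -37.0], 3.7, [43.6, 32.7], 30.3, 2143, [220.0, 228.0])
([594.8, -120.4], 3.4, [44.4, 32.8], 30.2, 2387, [123.0, 229.0])
([583.2, 46.8], 4.0, [43.3, 31.8], 30.4, 1982, [318.0, 228.5])
0 115 [ 709.4 -114.1]
0 25 [ 619.6 -120. ]
0 -24 [ 570.7 -123.2]
1 115 [703.9 -30.3]
1 25 [614.1 -36.2]
1 -24 [565.2 -39.4]
2 115 [698.5  53.5]
2 25 [608.6  47.6]
2 -24 [559.8  44.4]
([-0.4798, -0.0005, 0.035], [0.0002, -0.0024, 0.0004])
```

View pics/w5.png

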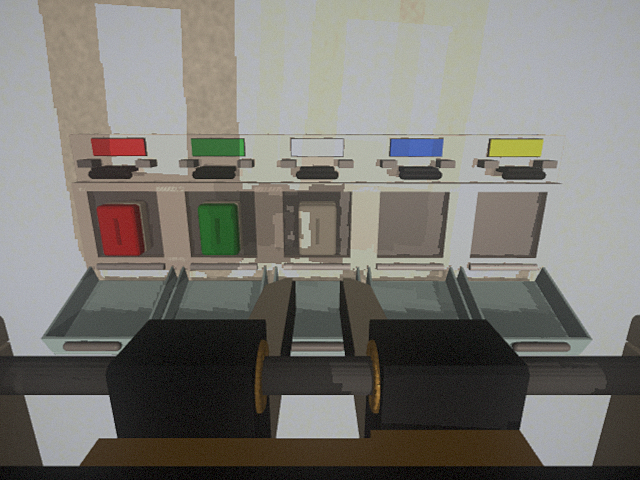

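View pics/top1.png

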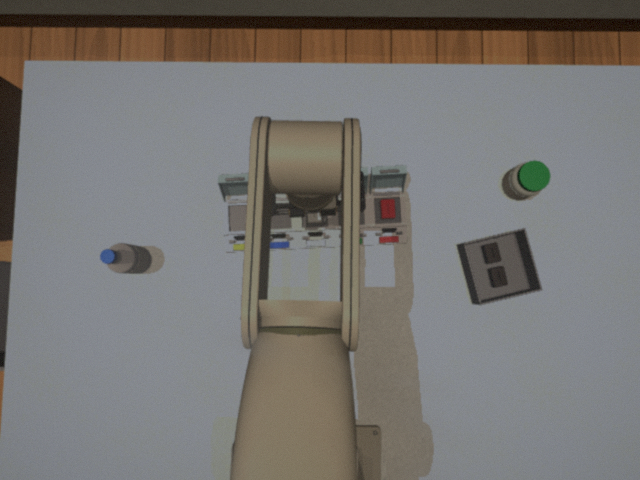

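All three fresh tablets lie in their bays: red (119,230), green (219,229) and white (318,228). Bays 3 and 4 are empty, both old ones are in the tub, and nothing is left on the worktop. I'll close cover 2 from behind.

```bash
python3 -m crank '[-1,-0.2,0,0,0,0,0, -1,-0.4,0,0,0,0,0, -1,-0.48,0,0,0,0,0, -1,-0.48,0,0.1,0,0,0, -1,-0.48,0,0.3,0,0,0, -1,-0.48,0,0.4,0,0,0, -1,-0.44,0,0.4,0,0,0, -1,-0.38,0,0.4,0,0,0, -1,-0.32,0,0.4,0,0,0, -1,-0.26,0,0.4,0,0,0, -1,-0.2,0,0.4,0,0,0, -1,-0.15,0,0.4,0,0,0]'; python3 -m crank '[-1,0,0,0,0,0,0, -1,0,0,0,0,0,0, -1,0,0,-0.2,0,0,0, -1,0,0,-0.28,0,0,0, -1,0,0,-0.28,0,0,0, -1,0,0,-0.28,0,0,0]'; python3 - <<'E'
from h import *
p,w=cloud("wrist"); cv2.imwrite("pics/w6.png",p[:,:,::-1])
print(goto(559.8,44.4,60,3.7))
E
```

```text
time: 34.1
tcp_pos: [621.3, 48.4, 64.1]
eef_rot: [-0.033, 0.999, -0.0, 0.002]
force: [1.1, -0.3, -1.1]
opening: 0.007
gripper_force: 0.5
time: 34.85
tcp_pos: [619.8, 48.4, 129.9]
eef_rot: [-0.033, 0.999, 0.0, -0.001]
force: [-0.4, -0.4, -1.7]
opening: 0.001
gripper_force: 0.0
([0.238, -0.0006, 0.2785], [0.0001, -0.002, 0.0005])
```

View pics/w6.png

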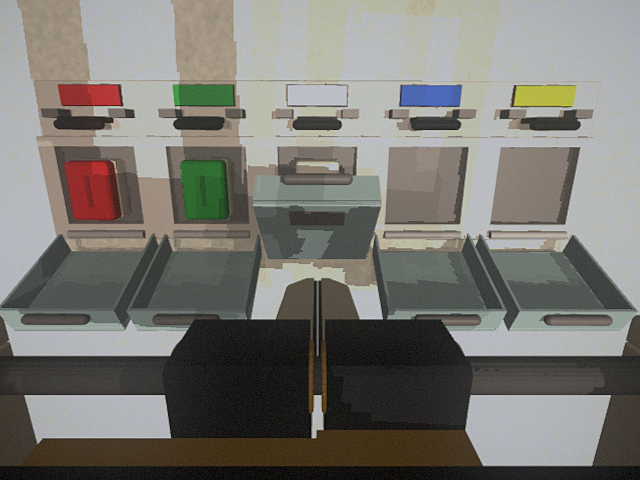

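Cover 2 is past the balance point and falling, seen at (316,215). Covers 1 and 0 next, the same way.

```bash
python3 -m crank '[-1,-0.16,-0.16,0,0,0,0, -1,-0.33,-0.336,0,0,0,0, -1,-0.33,-0.336,0,0,0,0, -1,-0.33,-0.336,0.1,0,0,0, -1,-0.33,-0.336,0.27,0,0,0, -1,-0.33,-0.336,0.28,0,0,0, -1,-0.29,-0.336,0.28,0,0,0, -1,-0.23,-0.336,0.28,0,0,0, -1,-0.17,-0.336,0.28,0,0,0, -1,-0.11,-0.336,0.28,0,0,0, -1,-0.05,-0.336,0.28,0,0,0, -1,0,-0.336,0.28,0,0,0]'; python3 -m crank '[-1,0,0,0,0,0,0, -1,0,0,0,0,0,0, -1,0,0,-0.2,0,0,0, -1,0,0,-0.28,0,0,0, -1,0,0,-0.28,0,0,0]'; python3 -m crank '[-1,-0.16,-0.16,0,0,0,0, -1,-0.33,-0.336,0,0,0,0, -1,-0.33,-0.336,0,0,0,0, -1,-0.33,-0.336,0.1,0,0,0, -1,-0.33,-0.336,0.27,0,0,0, -1,-0.33,-0.336,0.28,0,0,0, -1,-0.29,-0.336,0.28,0,0,0, -1,-0.23,-0.336,0.28,0,0,0, -1,-0.17,-0.336,0.28,0,0,0, -1,-0.11,-0.336,0.28,0,0,0, -1,-0.05,-0.336,0.28,0,0,0, -1,0,-0.336,0.28,0,0,0]'; python3 -m crank '[-1,0,0,0,0,0,0, -1,0,0,0,0,0,0, -1,0,0,-0.2,0,0,0, -1,0,0,-0.28,0,0,0, -1,0,0,-0.28,0,0,0, -1,0,0,-0.28,0,0,0]'; python3 - <<'E'
from h import *
p,w=cloud("wrist"); cv2.imwrite("pics/w7.png",p[:,:,::-1])
print(goto(559.8,44.4,130,3.7))
E
```

```text
time: 36.4
tcp_pos: [627.4, -35.5, 65.4]
eef_rot: [-0.033, 0.999, -0.0, 0.003]
force: [1.4, 0.1, 1.2]
opening: 0.005
gripper_force: 0.5
time: 37.02
tcp_pos: [628.0, -35.6, 134.0]
eef_rot: [-0.033, 0.999, -0.0, 0.002]
force: [0.9, -1.0, 0.3]
opening: 0.006
gripper_force: 0.0
time: 38.52
tcp_pos: [632.9, -119.6, 65.5]
eef_rot: [-0.033, 0.999, -0.001, 0.003]
force: [1.5, -0.4, 0.4]
opening: 0.006
gripper_force: 0.5
time: 39.28
tcp_pos: [630.8, -119.0, 129.9]
eef_rot: [-0.033, 0.999, 0.0, -0.001]
force: [-0.3, 0.5, -0.2]
opening: 0.005
gripper_force: 0.0
([0.2392, 0.67, -0.001], [0.0006, -0.0018, 0.0005])
```

View pics/w7.png

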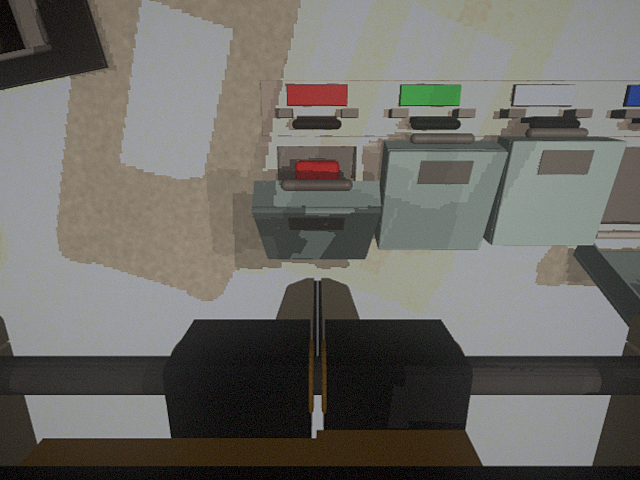

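Covers 0, 1 and 2 are all falling; the furthest, cover 2, shows its patch at (566,162). I'll go to cover 2's patch and press it.

```bash
python3 -m crank '[-1,0.07,0.2,0,0,0,0, -1,0.14,0.4,0,0,0,0, -1,0.21,0.6,0,0,0,0, -1,0.239,0.67,0,0,0,0, -1,0.239,0.67,0,0,0,0, -1,0.239,0.67,0,0,0,0, -1,0.239,0.67,0.15,0,0,0, -1,0.239,0.67,0.27,0,0,0, -1,0.239,0.67,0.28,0,0,0, -1,0.239,0.67,0.28,0,0,0]'; python3 - <<'E'
from h import *
p,w=cloud("top")
print(goto(559.8,44.4,38,3.7))
E
```

```text
time: 40.58
tcp_pos: [561.7, 43.2, 62.4]
eef_rot: [-0.032, 0.999, -0.0, 0.0]
force: [0.5, 0.1, 0.3]
opening: 0.008
gripper_force: 0.0
([0.0094, 0.0047, 0.1002], [-0.0002, 0.0012, -0.0001])
```

```bash
python3 -m crank '[-1,0.008,0.004,0.04,0,0,0, -1,0.008,0.004,0.06,0,0,0, -1,0.008,0.004,0.075,0,0,0, -1,0.008,0.004,0.075,0,0,0]';  python3 -m crank '[-1,0,0,0.008,0,0,0, -1,0,0,0.014,0,0,0, -1,0,0,0.014,0,0,0]'
```

```text
time: 41.12
tcp_pos: [558.6, 45.0, 42.7]
eef_rot: [-0.033, 0.999, -0.0, -0.0]
force: [0.3, -0.6, 0.3]
opening: 0.003
gripper_force: 0.0
time: 41.5
tcp_pos: [558.8, 45.0, 39.1]
eef_rot: [-0.033, 0.999, 0.0, -0.0]
force: [-0.0, 0.2, 0.1]
opening: 0.006
gripper_force: 0.0
```

```bash
python3 - <<'E'
from h import *
p,w=cloud("wrist"); cv2.imwrite("pics/w8.png",p[:,:,::-1])
print(telemetry.get_state()["tcp_pos"],telemetry.get_state()["force"])
E
```

```text
[558.83267537  44.95726287  39.19543005] [ 0.20810564  0.07725196 -0.70621509]
```

View pics/w8.png

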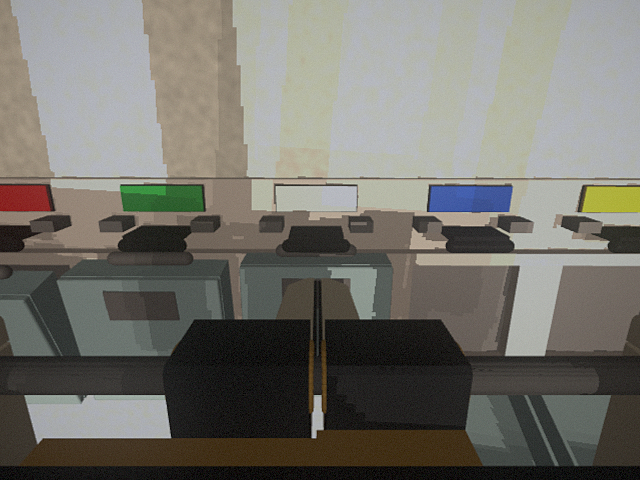

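Cover 2's lip has gone under its catch at (315,240), while cover 1 still rests on top of its own (152,257). I'll press a little further to be sure, then go on to cover 1.

```bash
python3 -m crank '[-1,0,0,0.008,0,0,0, -1,0,0,0.012,0,0,0, -1,0,0,0.012,0,0,0]'; python3 -m crank '[-1,0,0,-0.1,0,0,0, -1,0,0,-0.15,0,0,0, -1,0,0,-0.15,0,0,0, -1,0,0,-0.15,0,0,0]'; python3 - <<'E'
from h import *
print(goto(565.2,-39.4,60,3.7),goto(565.2,-39.4,37,3.7))
E
```

```text
time: 41.92
tcp_pos: [559.2, 44.9, 37.9]
eef_rot: [-0.033, 0.999, -0.0, 0.0]
force: [-6.9, -0.6, 14.1]
opening: 0.003
gripper_force: 6.7
time: 42.42
tcp_pos: [558.4, 44.9, 73.1]
eef_rot: [-0.033, 0.999, 0.0, -0.0]
force: [-0.2, 0.1, -1.1]
opening: 0.002
gripper_force: 0.0
([-0.0051, -0.3384, 0.0523], [0.0001, -0.0006, 0.0005]) ([-0.0052, -0.3384, 0.1443], [0.0001, -0.0006, 0.0005])
```

```bash
python3 -m crank '[-1,-0.003,-0.2,0,0,0,0, -1,-0.005,-0.338,0,0,0,0, -1,-0.005,-0.338,0,0,0,0, -1,-0.005,-0.338,0.06,0,0,0, -1,-0.005,-0.338,0.1,0,0,0, -1,-0.005,-0.338,0.12,0,0,0, -1,-0.005,-0.338,0.135,0,0,0, -1,-0.005,-0.338,0.148,0,0,0, -1,-0.005,-0.338,0.148,0,0,0]'; python3 -m crank '[-1,0,0,-0.1,0,0,0, -1,0,0,-0.146,0,0,0, -1,0,0,-0.146,0,0,0, -1,0,0,-0.146,0,0,0]'; python3 - <<'E'
from h import *
print(goto(570.7,-123.2,60,3.7),goto(570.7,-123.2,37,3.7))
i=imaging.camera_info("wrist"); p,w=cloud("wrist"); cv2.imwrite("pics/w9.png",p[:,:,::-1])
E
```

```text
time: 43.55
tcp_pos: [565.4, -38.7, 37.9]
eef_rot: [-0.033, 0.999, 0.0, -0.0]
force: [-8.1, 2.3, 12.8]
opening: 0.003
gripper_force: 6.5
time: 44.05
tcp_pos: [565.2, -39.2, 72.6]
eef_rot: [-0.033, 0.999, 0.0, -0.0]
force: [-0.1, 0.3, -0.9]
opening: 0.005
gripper_force: 0.0
([0.0001, -0.3366, 0.0502], [0.0001, -0.0005, 0.0005]) ([-0.0, -0.3366, 0.1422], [0.0001, -0.0005, 0.0005])
```

View pics/w9.png

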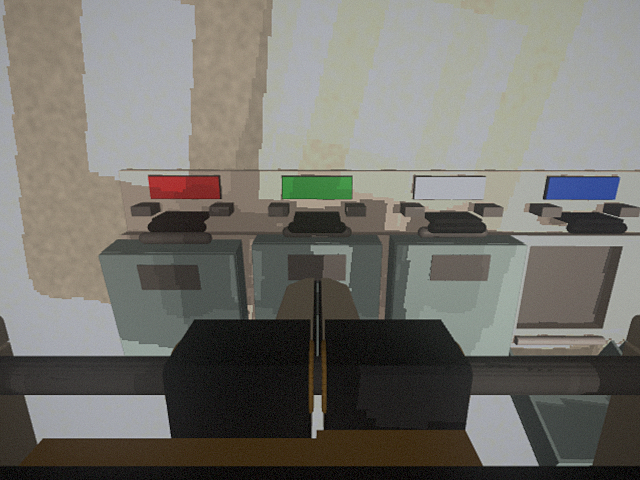

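```bash
python3 - <<'E'
from h import *
i=imaging.camera_info("wrist"); p,w=cloud("wrist")
for n,(u,v) in dict(c0=(168,278),c1=(317,268),c2=(460,268)).items(): print(n,np.round(np.nanmedian(w[v-12:v+10,u-20:u+20].reshape(-1,3),0),1))
E
python3 -m crank '[-1,0,-0.2,0,0,0,0, -1,0,-0.337,0,0,0,0, -1,0,-0.337,0,0,0,0, -1,0,-0.337,0.06,0,0,0, -1,0,-0.337,0.1,0,0,0, -1,0,-0.337,0.12,0,0,0, -1,0,-0.337,0.135,0,0,0, -1,0,-0.337,0.148,0,0,0, -1,0,-0.337,0.15,0,0,0, -1,0,-0.337,0.15,0,0,0]'; python3 -m crank '[-1,0,0,-0.1,0,0,0, -1,0,0,-0.146,0,0,0, -1,0,0,-0.146,0,0,0, -1,0,0,-0.146,0,0,0]'; python3 - <<'E'
from h import *
p,w=cloud("wrist"); cv2.imwrite("pics/w10.png",p[:,:,::-1])
m=cv2.inRange(p,(0,0,0),(255,255,255))
for n,(u,v) in dict(c0=(317,268),c1=(445,268),c2=(585,268)).items(): print(n,np.round(np.nanmedian(w[v-12:v+10,u-20:u+20].reshape(-1,3),0),1))
print(goto(559.8,44.4,72,3.7))
E
```

```text
c0 [ 571.5 -123.5   46.7]
c1 [562.9 -39.3  39.1]
c2 [557.5  44.2  39.2]
time: 45.4
tcp_pos: [571.1, -122.9, 37.7]
eef_rot: [-0.033, 0.999, 0.0, -0.0]
force: [-10.5, 3.0, 18.9]
opening: 0.001
gripper_force: 9.3
time: 45.9
tcp_pos: [570.7, -123.2, 71.5]
eef_rot: [-0.033, 0.999, 0.0, -0.0]
force: [-0.9, -0.4, 0.1]
opening: 0.005
gripper_force: 0.0
c0 [ 568.2 -123.3   38.9]
c1 [563.4 -48.7  38.8]
c2 [558.2  32.6  38.9]
([-0.0011, 0.6716, -0.0026], [0.0004, -0.0009, 0.0005])
```

Depth readings now put all three patches at about 39 mm, against 46.7 mm for cover 0 before pressing. I'll retreat and check once more.

```bash
python3 -m crank '[-1,0,0,-0.25,0,0,0, -1,0,0.2,-0.5,0,0,0, -1,0.15,0.4,-0.75,0,0,0, -1,0.3,0.55,-0.95,0,0,0, -1,0.3,0.6,-1,0,0,0, -1,0.3,0.6,-1,0,0,0, -1,0.3,0.6,-1,0,0,0, -1,0.3,0.6,-1,0,0,0]'; python3 - <<'E'
from h import *
p,w=cloud("wrist"); p,w=cloud("wrist"); cv2.imwrite("pics/w11.png",p[:,:,::-1])
c,s=np.cos(np.radians(3.74)),np.sin(np.radians(3.74)); o=np.array([583.7,46])
L=(w[...,:2]-o)@np.array([[c,-s],[s,c]]); z=w[...,2]
for b in range(5):
    m=(abs(L[...,0]+2)<30)&(abs(L[...,1]-84*(b-2))<30)&(z>28)
    if m.sum()>100: k=np.polyfit(L[m][:,0],z[m],1); print(b,m.sum(),"angle",round(-k[0],3),"z",round(k[1],1))
    else: print(b,"open",m.sum())
E
```

```text
time: 46.95
tcp_pos: [486.2, 20.8, 320.1]
eef_rot: [-0.032, 0.999, 0.0, -0.002]
force: [-0.5, 0.1, 0.1]
opening: 0.008
gripper_force: 0.0
0 1939 angle 0.004 z 38.8
1 1902 angle 0.005 z 38.9
2 1475 angle 0.009 z 38.8
3 open 0
4 open 0
```

View pics/w11.png

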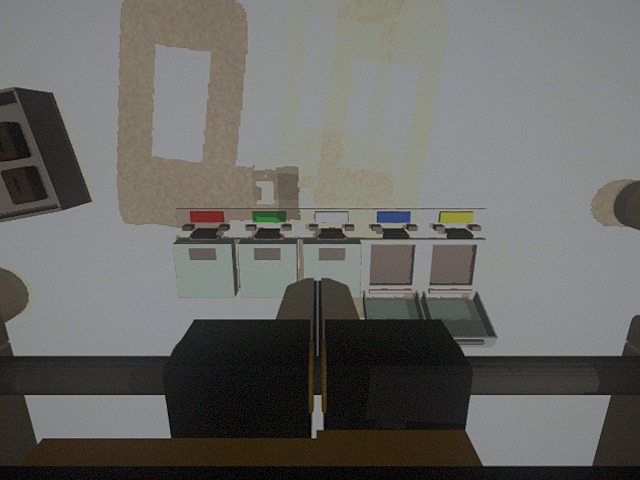

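Covers 0–2 are shut (measured slope below 0.01 rad), covers 3 and 4 still stand open, and both dark tablets are in the tub. Handing in.

```bash
python3 -c "
from cell import bot
print(bot.hand_in())"
```

```text
the job is handed in; nothing more can be done
None
```

The job is handed in (the judge's verdict was not shown): both dark tablets are in the tub, red, green and white are in their own bays with covers snapped shut, blue and yellow bays stand open and empty, and the bottle and jar were left alone.

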